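Set out the steering-gear parts and pin the link

TASK

Get the steering gear ready to put back together: lay the flat steel link along the top of the grey bracket with its hole over the bracket's hole, and push the headed pin down through both until its head sits on the link. Set the bearing flat beside the alloy bell housing, on the side towards the bracket and level with the housing's centre (straight left or right of it as you look out from the robot), leaving a gap of about 25 mm, and put the round plug centred on top of the bearing, knob up; stand the pinion upright straight behind the bell housing (on the side away from the robot), again leaving about 25 mm. Leave the small blue grease tin where it is.

Things in the scene. Friction and masses are not known exactly. Their poses are not given: they have to be found in the camera images.
- bracket: grey cast bracket, bolted down: block 110 (x) x 50 (y) x 40 (z) mm with a foot ledge 10 mm high and 10 wide along each long side. Origin: centre of its underside; x along its length, within 20 degrees of straight ahead. One vertical 14 mm through hole near its end towards the robot (x = -30 mm). The link goes on its flat top. It stands left or right of the bell housing.
- bracket_hole (a point): centre of the mouth of the bracket's hole, on its top face 40 mm above the bench; axes as the bracket's. The hole, 14 mm wide, goes right down to the bench.
- bell: alloy bell housing, bolted down: round, 66 mm high, bottom flange 90 mm across and 10 high, neck 58 across with a dark round opening on top. Origin: centre of its underside; axes as the world's. Left, right, in front and behind are as the robot sees them: behind = farther from the robot (world +x), left = world +y.
- link: flat steel link 100 mm long, 14 thick, 0.3 kg, lying flat: square eye 38 (x) x 40 (y) with a 14 mm hole, then a bar 26 wide with a round end. Origin: underside, midway along; x runs from the eye's end (-50 mm) to the round end (+50), z up; straight sides to grip from x = -10 to +37. On the bracket both x axes point the same way: eye over the hole end, bar over the rest.
- link_hole (a point): centre of the link's 14 mm through hole, at its underside (x = -31 mm on the link); the top of the hole is 14 mm higher.
- pin: upright steel pin, 60 g: shank 10 mm across, 50 long (7 mm taper to 5 mm at the tip) under a round head 22 across, 18 high. Origin: tip; z up along it. At first it stands 30 mm deep in a fixed wooden block 50 x 50 x 40 mm high, tip 10 mm and head 60 to 78 mm above the bench; pull it straight up. Fully home through link and bracket its tip is 4 mm above the bench.
- bearing: steel ball bearing ring lying flat, 56 mm outside, 28 mm bore, 18 mm high, about 0.18 kg. Origin: centre of its underside, z up.
- plug: round alloy plug: disc 40 mm in diameter and 10 mm high, with a round knob 24 mm in diameter on it (28 mm high in all), about 0.1 kg, standing disc down. Origin: centre of its underside, z up.
- pinion: steel pinion gear on its shaft, standing gear down: gear 38 to 41 mm in diameter and 26 mm high, shaft 20 mm in diameter above it, 74 mm high in all, about 0.25 kg. Origin: centre of its underside, z up.
- tin: blue grease tin, 50 mm in diameter, 55 mm high, loose; a bystander to be left alone. Origin: centre of its underside.

How it is judged:
By the outcome, as a careful person would: the job done as asked, in the order asked, and still so for the second after the job is handed in, with the robot touching nothing.
It also fails if it takes over 136 s, if anything falls off the work surface, if the arm or the gripper's body presses on something with over 40 N, if the wrist force passes 120 N, or if a joint passes its speed limit or range.

ROBOT

A 7-joint arm with a two-finger parallel gripper is mounted at the origin on the work surface. World frame = base frame: x ahead of the robot, y to its left, z up, the work surface at z = 0. Lengths are in m, angles in degrees, forces in N, time in s.
With the tool pointing down it reaches from about 0.425 to 0.875 m from the base axis. Payload 4.7 kg.
Tool frame: the origin (TCP) lies at the very end of the fingers, on their centre line; the grasp point (between the pads) lies 19 mm behind it; x points along the fingers, z is the direction in which the jaws open and shut, and the axes are right-handed (so a half turn about x gives the same grasp; the last joint's range is limited). The gripper opens to 87 mm and grips with 3 to 60 N. Pads are 19 mm wide; open, the fingers measure 117 mm over their backs; the gripper's body (75 mm by 190 mm) begins 51 mm behind the grasp point.
Start: joints at [68.016, 18.392, -4.016, 83.108, 1.295, 78.541, -3.26], TCP at [0.252, -0.599, 0.223] pointing down, gripper open.
Joint ranges: [-163.93, 163.93], [-17.29, 119.83], [-79.2, 71.16], [3.27, 140.29], [-89.18, 269.18], [5.43, 117.66], [-154.24, 154.24]. Speed limits (degrees/s): [147.25, 147.25, 180, 180, 180, 180, 180].

INTERFACE

Orientations are given as [roll, pitch, yaw] about the fixed x, y, z axes, in that order (R = Rz(yaw) Ry(pitch) Rx(roll)).
In Python, from cell import env gives the robot as it stands. The module is installed in compiled form; this text tells all that it offers.
- The arm moves only by the tool drive_tool, never from a script. Its argument "increments" is a list of rows, each a list of 2 entries, a list of its own where there are three numbers: the shift along the tool's x, y, z scaled (see below), then the turn, a rotation vector about the tool's x, y, z scaled (see below). In form: [[[dx, dy, dz], [wx, wy, wz]], ...]. A call has 1 to 10 rows; each row shifts and turns the commanded pose from where the row before left it, along the tool's axes as they then stand; what a row does not reach is not made up. The controller multiplies each number of a shift by 0.04 m and each number of a turn by 120 degrees. A row lasts 1/10 s, in which the tool goes at most 50 mm and 8.59 degrees, less where a joint would pass 70% of its speed; a pose out of reach is approached as far as the arm can. A call with a number of a shift or a turn outside -1 to 1 is refused whole. A call with a gripper value outside its range is refused whole. "hand" is the gripper's target within -1 to 1 (fully open at 1, half-way at 0, shut at -1), set as the call begins (left out, the last holds). The fingers move at their own pace and stop on an object; "squeeze" is the grip in N (left out, the last holds). Time passes only in rows, so rows that do not move let the fingers close. It gives the time, the measured TCP pose, the force and the opening at its end, in the units of the state.
- env.get_obs(): the state, without advancing time (a new reading comes with each control period).
- env.read_camera(name): name is "scene" or "top" or "wrist"; returns a dict with "frame" (400x640x3 uint8, red, green, blue), "fx", "fy", "cx", "cy" (pixels), "R" (3x3) and "t" (3): a world point X has camera coordinates R X + t. Camera axes: x right, y down, z forward; pixel columns grow to the right and rows downward; lengths in m; the calibration is good to about 2 mm. A picture is of the moment at which its call begins. There is no depth.
- env.sign_off(): hands the job in, once; it reports no verdict.
The state is a dict: "time_s": time; "qpos": joint angles; "joint_velocities": joint speeds; "effort": joint torques, N m; "tool_pos": TCP position; "tool_rot": TCP orientation; "force": force on the tool from outside, world axes, zero at the start; "wrist_torque": the same for the moment, N m; "grip_width": finger opening in m.
Only numpy, scipy, OpenCV 4.12 (cv2) and the standard library are available. Lean on these libraries where they do the work, as an engineer would, in place of code of your own. Each camera call takes 0.05 s, during which the arm holds its last target.

## Working session

There is one attempt and no reset: what is moved stays moved. The work goes in short steps, Python scripts to look and compute and a tool call to move; the robot and the scene stay as the last step left them, time stands still between calls to the robot, and variables do not carry over. Pictures are saved under pics/ and viewed, and the job is handed in when it is done.

Besides the shell and the picture viewer there is one more tool, called after "Emit:" as a command line: name --argument value ..., lists and objects as JSON in quotes. drive_tool: Moves the arm, as the interface text tells. Shifts and turns lie within -1 to 1; 1 stands for 0.04 m of shift or 120 degrees of turn. Its arguments: {"type":"object","properties":{"increments":{"type":"array"},"hand":{"type":"number"},"squeeze":{"type":"number"}},"required":["increments"]}

```bash
mkdir -p pics; ls; cat > h.py <<'E'
import numpy as np, cv2
from cell import env
def snap(name,fn):
    c=env.read_camera(name); cv2.imwrite('pics/'+fn+'.png',cv2.cvtColor(c['frame'],cv2.COLOR_RGB2BGR))
    np.savez('pics/'+fn+'.npz',**{k:np.array(v) for k,v in c.items()}); return c
def load(fn): return dict(np.load('pics/'+fn+'.npz'))
def ray(c,u,v):
    R=np.array(c['R']);t=np.array(c['t'])
    d=R.T@np.array([(u-c['cx'])/c['fx'],(v-c['cy'])/c['fy'],1.0]); return -R.T@t,d
def onz(c,u,v,z):
    o,d=ray(c,u,v); return o+d*(z-o[2])/d[2]
def proj(c,X):
    p=np.array(c['R'])@np.array(X)+np.array(c['t']); return np.array([c['fx']*p[0]/p[2]+c['cx'],c['fy']*p[1]/p[2]+c['cy']])
E
python3 - <<'E'
from h import *
np.set_printoptions(precision=4,suppress=True)
for n in ['scene','top','wrist']:
    c=snap(n,n+'0'); print(n,c['fx'],c['cx'],c['cy'],'pos',-np.array(c['R']).T@np.array(c['t'])); print(np.array(c['R']))
print(env.get_obs())
E
```

```text
pics
scene 465.00933182793915 319.3011946110655 204.46179761840017 pos [1.2266 0.6765 0.7415]
[[-0.6862  0.7273  0.0093]
 [ 0.4201  0.4067 -0.8112]
 [-0.5938 -0.5528 -0.5846]]
top 397.6766653334923 315.85939867680327 205.54724211483176 pos [0.429  0.0028 1.0716]
[[ 0.0234 -0.9997  0.0027]
 [-0.9967 -0.0236 -0.0781]
 [ 0.0781 -0.0008 -0.9969]]
wrist 282.05093365537385 320.2260359919882 196.89464370621988 pos [ 0.3185 -0.5714  0.3834]
[[ 0.3878 -0.9217 -0.0019]
 [-0.8881 -0.3742  0.2669]
 [-0.2467 -0.1018 -0.9637]]
{'time_s': 0.15, 'qpos': array([68.0152, 18.4288, -4.017 , 83.1576,  1.2964, 78.5417, -3.2609]), 'joint_velocities': array([ 0.0655, -0.0408, -0.0747, -0.1771,  0.0464,  0.01  ,  0.0927]), 'effort': array([ -0.0008, -49.1799,  -0.405 , -31.2878,  -0.064 ,   0.0405,
         0.0001]), 'tool_pos': array([ 0.2516, -0.5989,  0.2217]), 'tool_rot': array([-175.9149,   89.917 ,  116.88  ]), 'force': array([-0.3009, -0.1541, -0.1343]), 'wrist_torque': array([-0.0175,  0.0058, -0.0044]), 'grip_width': 0.08732075736300104}
```

View pics/top0.png

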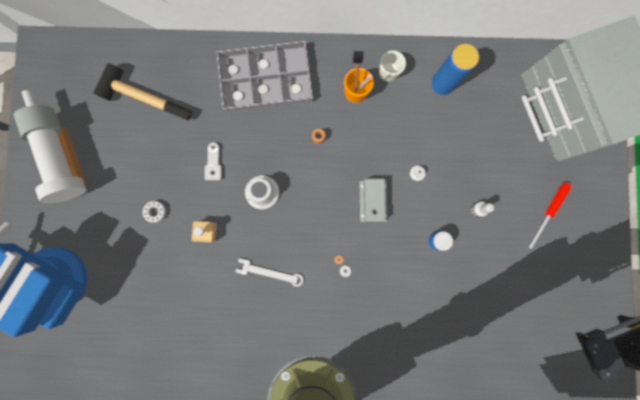

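View pics/scene0.png

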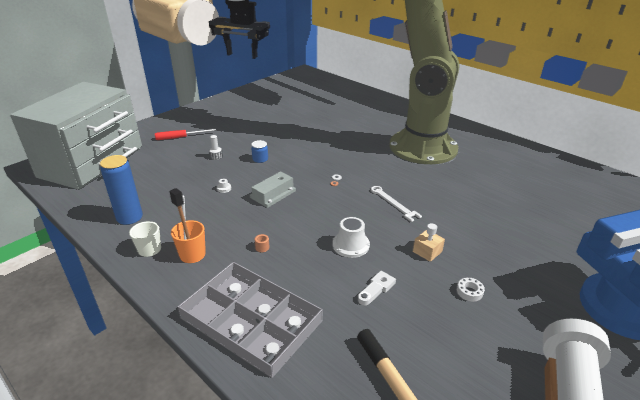

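View pics/wrist0.png

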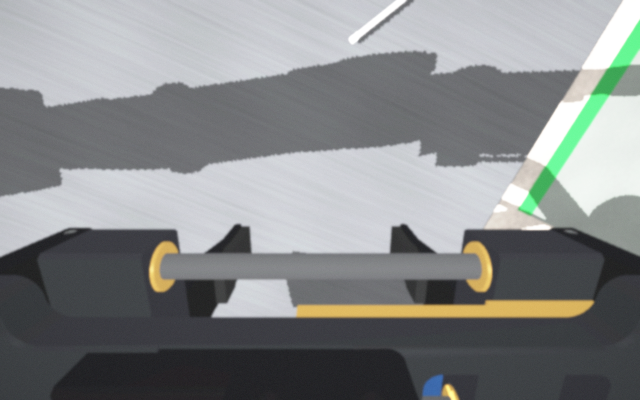

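The top view shows, with robot ahead being up and +y to the left: bell (262,192), bracket (373,200), link (213,160) with its eye down, bearing (153,211), and pin in its block (203,232). It also shows the plug (418,173), pinion (483,208) and tin (440,240). I'll zoom in to measure.

```bash
python3 - <<'E'
from h import *
c=load('top0');f=cv2.cvtColor(c['frame'],cv2.COLOR_RGB2BGR)
a=cv2.resize(f[135:275,130:290],None,fx=5,fy=4.28,interpolation=cv2.INTER_CUBIC)
a=cv2.resize(f[135:255,130:290],None,fx=5,fy=5,interpolation=cv2.INTER_CUBIC)
b=cv2.resize(f[145:265,350:510],None,fx=5,fy=5,interpolation=cv2.INTER_CUBIC)
cv2.imwrite('pics/zl.png',a);cv2.imwrite('pics/zr.png',b)
c=load('scene0');f=cv2.cvtColor(c['frame'],cv2.COLOR_RGB2BGR)
cv2.imwrite('pics/zs1.png',cv2.resize(f[130:250,195:355],None,fx=5,fy=5,interpolation=cv2.INTER_CUBIC))
cv2.imwrite('pics/zs2.png',cv2.resize(f[200:320,330:490],None,fx=5,fy=5,interpolation=cv2.INTER_CUBIC))
E
```

```text
(no output)
```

View pics/zl.png

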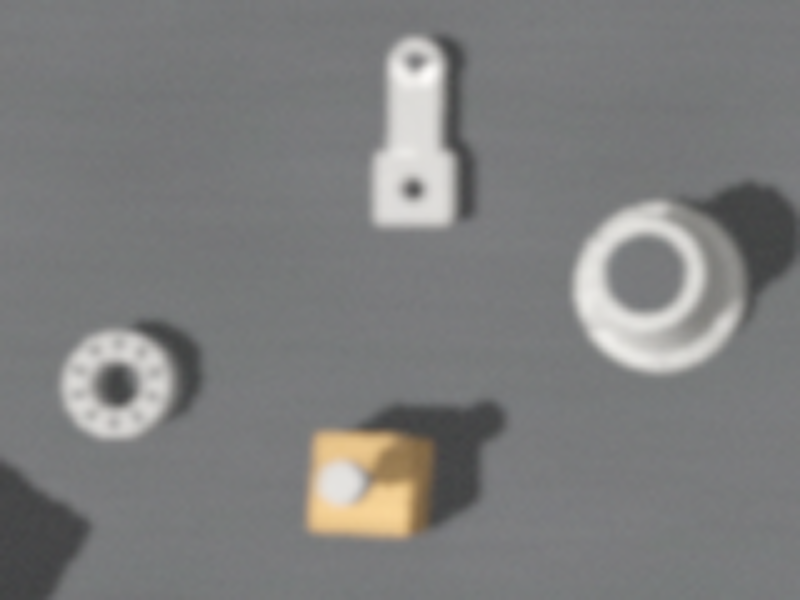

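View pics/zr.png

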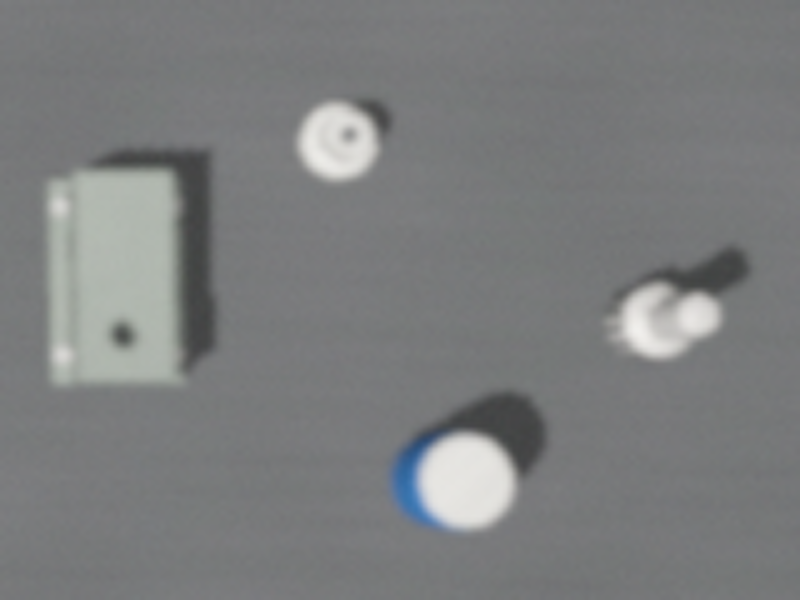

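View pics/zs1.png

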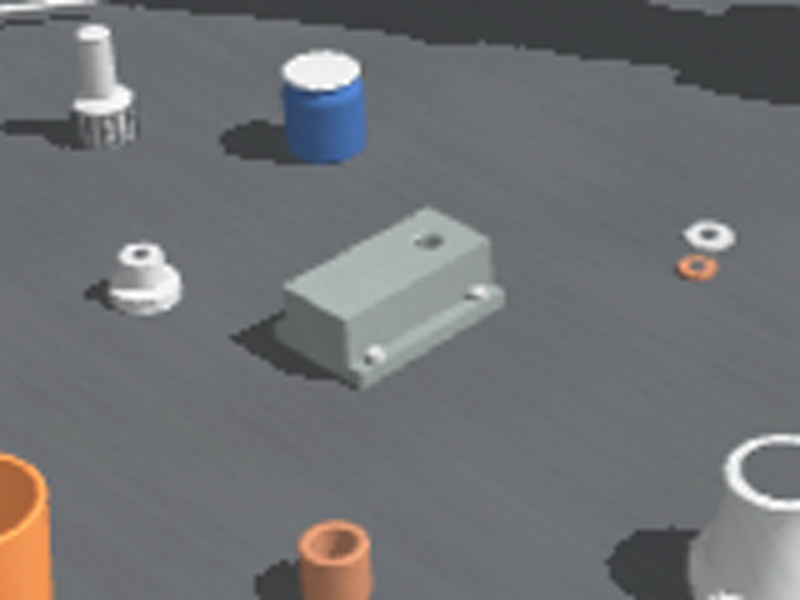

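View pics/zs2.png

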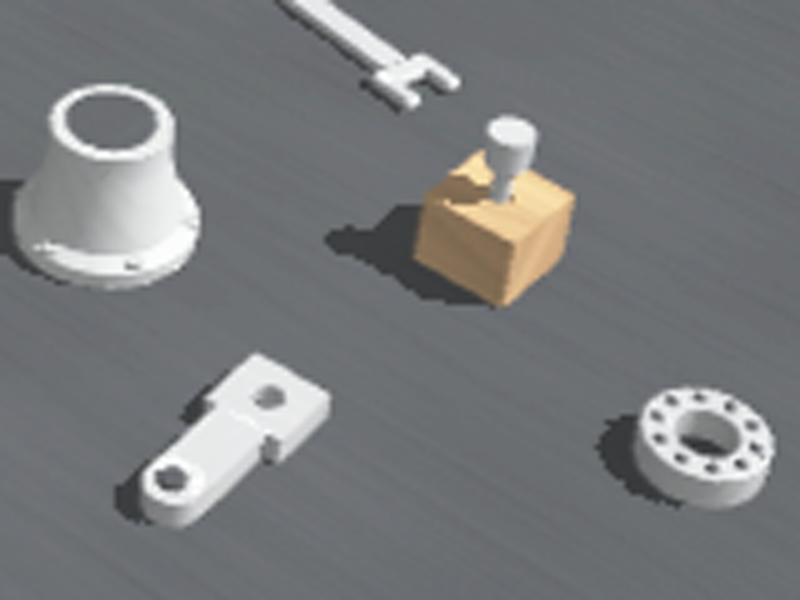

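```bash
python3 - <<'E'
from h import *
np.set_printoptions(precision=4,suppress=True)
t=load('top0');s=load('scene0')
def up(o,p): return ((p[0]+.5)/5-.5+o[0],(p[1]+.5)/5-.5+o[1])
L=(130,135);Rr=(350,145);S1=(195,130);S2=(330,200)
pts=dict(bell_top=(L,(647,273),S2,(112,120),.066),bell_fl=(L,(659,288),None,None,.01),
link_hole=(L,(413,188),S2,(269,397),.014),link_tip=(L,(414,62),S2,(174,477),.014),eye_bl=(L,(372,226),S2,(330,395),.014),eye_br=(L,(456,226),S2,(258,353),.014),
bearing=(L,(118,383),S2,(706,432),.018),pinhead=(L,(341,482),S2,(512,128),.078),
br_hole=(Rr,(122,334),S1,(431,241),.04),br_ful=(Rr,(75,170),S1,(348,319),.04),br_fr=(Rr,(177,170),S1,(285,289),.04),br_nr=(Rr,(182,378),S1,(430,208),.04),br_nl=(Rr,(75,382),S1,(490,238),.04),
plug_top=(Rr,(347,133),S1,(141,253),.028),plug_disc=(Rr,(338,141),None,None,.01),pinion_top=(Rr,(700,313),S1,(95,33),.074),pinion_gear=(Rr,(658,320),None,None,.026),tin=(Rr,(466,480),S1,(322,70),.055))
for k,(o,p,o2,p2,z) in pts.items():
    a=onz(t,*up(o,p),z)
    if o2: 
        b=onz(s,*up(o2,p2),z)
        o1,d1=ray(t,*up(o,p));o3,d3=ray(s,*up(o2,p2)); d1/=np.linalg.norm(d1);d3/=np.linalg.norm(d3)
        x=np.linalg.lstsq(np.c_[d1,-d3],o3-o1,rcond=None)[0]
        print(k,z,a[:2],b[:2],(o1+d1*x[0]+o3+d3*x[1])/2)
    else: print(k,z,a[:2])
E
```

```text
bell_top 0.066 [0.5461 0.1475] [0.543  0.1459] [0.5456 0.1475 0.0683]
bell_fl 0.01 [0.5447 0.1488]
link_hole 0.014 [0.595  0.2821] [0.5932 0.2815] [0.5946 0.282  0.0153]
link_tip 0.014 [0.6636 0.2845] [0.6591 0.2811] [0.6626 0.2834 0.0184]
eye_bl 0.014 [0.574  0.3031] [0.5737 0.3001] [0.5744 0.3017 0.0157]
eye_br 0.014 [0.575  0.2581] [0.5745 0.2612] [0.5744 0.2595 0.0128]
bearing 0.018 [0.4863 0.4327] [0.4832 0.4321] [0.4859 0.4324 0.0201]
pinhead 0.078 [0.4363 0.2945] [0.4314 0.2921] [0.436  0.2939 0.0816]
br_hole 0.04 [ 0.4982 -0.1496] [ 0.4962 -0.1518] [ 0.4981 -0.1494  0.0419]
br_ful 0.04 [ 0.5836 -0.124 ] [ 0.5795 -0.1268] [ 0.5828 -0.1233  0.0434]
br_fr 0.04 [ 0.5848 -0.1773] [ 0.5842 -0.173 ] [ 0.5838 -0.1763  0.0387]
br_nr 0.04 [ 0.476 -0.181] [ 0.4727 -0.178 ] [ 0.4745 -0.1792  0.0406]
br_nl 0.04 [ 0.4726 -0.1255] [ 0.471  -0.1304] [ 0.4734 -0.1261  0.0428]
plug_top 0.028 [ 0.6086 -0.2694] [ 0.6061 -0.2739] [ 0.6085 -0.2691  0.0311]
plug_disc 0.01 [ 0.6072 -0.2693]
pinion_top 0.074 [ 0.5133 -0.4356] [ 0.5136 -0.4337] [ 0.513  -0.4355  0.0733]
pinion_gear 0.026 [ 0.5132 -0.4345]
tin 0.055 [ 0.4267 -0.3236] [ 0.4254 -0.3258] [ 0.4269 -0.3234  0.0564]
```

```bash
cat >> h.py <<'E'
from scipy.spatial.transform import Rotation as Ro
np.set_printoptions(precision=4,suppress=True)
def tool():
    o=env.get_obs(); return np.array(o['tool_pos']),Ro.from_euler('xyz',o['tool_rot'],degrees=True).as_matrix(),o
def want(jaw): # jaw angle deg in world; tool x down
    z=np.array([np.cos(np.radians(jaw)),np.sin(np.radians(jaw)),0]);x=np.array([0,0,-1.]);return np.c_[x,np.cross(z,x),z]
def go(target,jaw):
    p,R,o=tool(); W=want(jaw); rv=np.degrees(Ro.from_matrix(R.T@W).as_rotvec())
    print('t',o['time_s'],'pos',p,'F',o['force'],'w',o['grip_width'],'q',o['qpos'])
    print('rotvec deg',rv,'/120:',rv/120,' shift after turn (units .04):',W.T@(np.array(target)-p)/.04,' before turn',R.T@(np.array(target)-p)/.04)
E
python3 - <<'E'
from h import *
p,R,o=tool();print(R)
for j in (90,-90,88,-92): print(j);go([.60,.283,.2],j)
E
```

```text
[[-0.0007  0.9219  0.3874]
 [ 0.0013  0.3874 -0.9219]
 [-1.     -0.0001 -0.0014]]
90
t 0.15 pos [ 0.2516 -0.5989  0.2217] F [-0.3009 -0.1541 -0.1343] w 0.08732075736300104 q [68.0152 18.4288 -4.017  83.1576  1.2964 78.5417 -3.2609]
rotvec deg [-157.2051   -0.031    -0.1119] /120: [-1.31   -0.0003 -0.0009]  shift after turn (units .04): [ 0.5433 -8.7097 22.047 ]  before turn [  0.566   16.5712 -16.9498]
-90
t 0.15 pos [ 0.2516 -0.5989  0.2217] F [-0.3009 -0.1541 -0.1343] w 0.08732075736300104 q [68.0152 18.4288 -4.017  83.1576  1.2964 78.5417 -3.2609]
rotvec deg [22.7949 -0.0805  0.0223] /120: [ 0.19   -0.0007  0.0002]  shift after turn (units .04): [  0.5433   8.7097 -22.047 ]  before turn [  0.566   16.5712 -16.9498]
88
t 0.15 pos [ 0.2516 -0.5989  0.2217] F [-0.3009 -0.1541 -0.1343] w 0.08732075736300104 q [68.0152 18.4288 -4.017  83.1576  1.2964 78.5417 -3.2609]
rotvec deg [-155.2051   -0.0326   -0.1103] /120: [-1.2934 -0.0003 -0.0009]  shift after turn (units .04): [ 0.5433 -7.935  22.3375]  before turn [  0.566   16.5712 -16.9498]
-92
t 0.15 pos [ 0.2516 -0.5989  0.2217] F [-0.3009 -0.1541 -0.1343] w 0.08732075736300104 q [68.0152 18.4288 -4.017  83.1576  1.2964 78.5417 -3.2609]
rotvec deg [24.7949 -0.0802  0.0237] /120: [ 0.2066 -0.0007  0.0002]  shift after turn (units .04): [  0.5433   7.935  -22.3375]  before turn [  0.566   16.5712 -16.9498]
```

Emit:
drive_tool --increments '[[[0, 0, 0], [0.0633, 0, 0]], [[0, 0, 0], [0.0633, 0, 0]], [[0, 0, 0], [0.0634, -0.0007, 0]], [[0, 0.4, -1], [0, 0, 0]], [[0, 0.4, -1], [0, 0, 0]], [[0, 0.4, -1], [0, 0, 0]], [[0, 0.4, -1], [0, 0, 0]], [[0, 0.4, -1], [0, 0, 0]], [[0, 0.4, -1], [0, 0, 0]], [[0, 0.4, -1], [0, 0, 0]]]' --hand 1 --squeeze 30

```text
time_s: 1.15
tool_pos: [0.3641, -0.3175, 0.222]
tool_rot: [-1.6, 89.9, -91.6]
force: [1.0, 0.2, -0.7]
grip_width: 0.0866
```

Emit:
drive_tool --increments '[[[0, 0.4, -1], [0, 0, 0]], [[0, 0.4, -1], [0, 0, 0]], [[0, 0.4, -1], [0, 0, 0]], [[0, 0.4, -1], [0, 0, 0]], [[0, 0.4, -1], [0, 0, 0]], [[0, 0.4, -1], [0, 0, 0]], [[0, 0.4, -1], [0, 0, 0]], [[0, 0.4, -1], [0, 0, 0]], [[0, 0.4, -1], [0, 0, 0]], [[0, 0.4, -1], [0, 0, 0]]]'

```text
time_s: 2.15
tool_pos: [0.5241, 0.0822, 0.2215]
tool_rot: [10.6, 89.9, -79.4]
force: [0.5, -0.7, -0.1]
grip_width: 0.0874
```

Emit:
drive_tool --increments '[[[0, 0.38, -1], [0, 0, 0]], [[0, 0.38, -1], [0, 0, 0]], [[0, 0.38, -1], [0, 0, 0]], [[0, 0.38, -1], [0, 0, 0]], [[0, 0.38, -1], [0, 0, 0]], [[0, 0, 0], [0, 0, 0]]]'

```text
time_s: 2.75
tool_pos: [0.5982, 0.288, 0.2196]
tool_rot: [-138.4, 89.7, 132.1]
force: [-0.6, 0.5, 0.2]
grip_width: 0.0866
```

```bash
python3 - <<'E'
from h import *
snap('wrist','w1'); go([.598,.283,.1],-90)
E
```

```text
t 2.8 pos [0.5985 0.2846 0.2198] F [ 0.501  -0.7041  1.1019] w 0.08746124855271975 q [   3.9603   25.8074  -43.6292   79.9905   17.5627   81.2625 -129.148 ]
rotvec deg [ 0.3171 -0.0326  0.1717] /120: [ 0.0026 -0.0003  0.0014]  shift after turn (units .04): [ 2.9959 -0.0129  0.0397]  before turn [ 2.9959 -0.0041  0.0414]
```

View pics/w1.png

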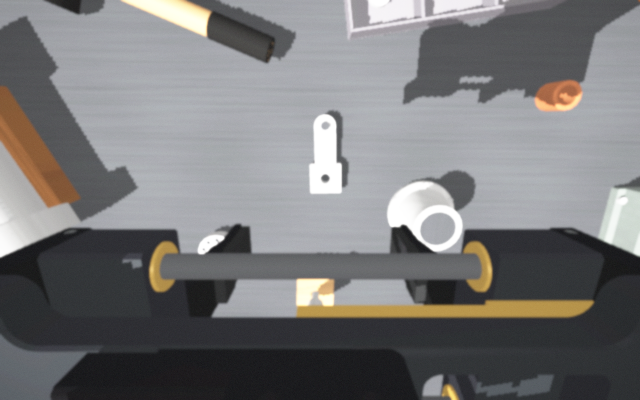

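The wrist view shows the link ahead: eye hole about (325,178), tip hole about (325,126), fingers on either side of it. I'll refine with the contour.

```bash
cat > lk.py <<'E'
from h import *
def link(c,u0,v0,ztop,thr=200,hw=45):
    f=c['frame'];g=cv2.cvtColor(f,cv2.COLOR_RGB2GRAY)
    m=(g>thr).astype(np.uint8); cs,_=cv2.findContours(m,cv2.RETR_CCOMP,cv2.CHAIN_APPROX_NONE)
    cs=[k for k in cs if cv2.pointPolygonTest(k,(u0,v0),False)>=0]; k=max(cs,key=cv2.contourArea)
    P=np.array([onz(c,u,v,ztop)[:2] for u,v in k[:,0]],np.float32)
    r=cv2.minAreaRect(P*1000); return k,P,r
E
python3 - <<'E'
from lk import *
c=load('w1')
for thr in (170,190,210):
    k,P,r=link(c,325,155,.014,thr); print(thr,len(k),r)
f=cv2.cvtColor(c['frame'],cv2.COLOR_RGB2BGR)
cv2.imwrite('pics/w1z.png',cv2.resize(f[105:205,265:385],None,fx=6,fy=6,interpolation=cv2.INTER_CUBIC))
E
```

```text
170 4810 ((643.4669799804688, 254.4861602783203), (312.8466796875, 678.082275390625), 1.0975669622421265)
190 204 ((624.2159423828125, 283.3870849609375), (103.57685089111328, 43.690460205078125), 1.6327471733093262)
210 201 ((624.7493896484375, 282.90618896484375), (102.48814392089844, 42.69865036010742), 1.6327471733093262)
```

View pics/w1z.png

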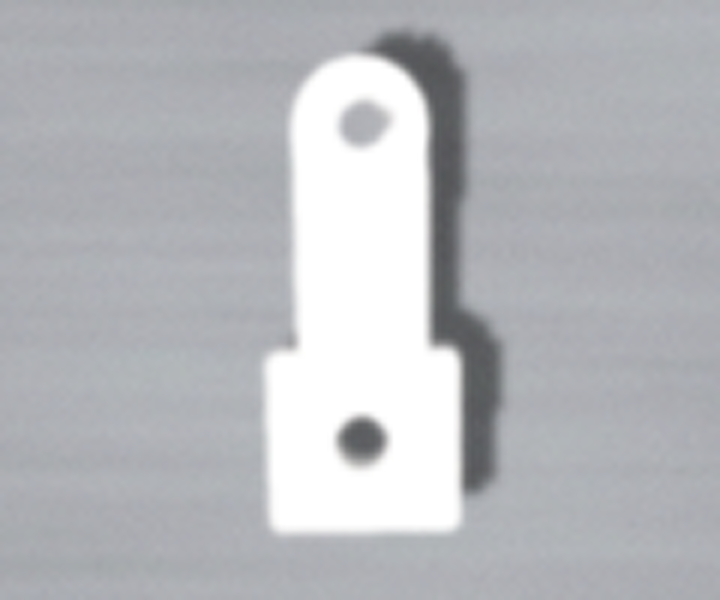

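Emit:
drive_tool --increments '[[[0, 0.365, 0.02], [-0.0107, 0, 0.0014]], [[0.7, 0.365, 0.02], [0, 0, 0]], [[1, 0, 0], [0, 0, 0]], [[1, 0, 0], [0, 0, 0]], [[1, 0, 0], [0, 0, 0]], [[1, 0, 0], [0, 0, 0]], [[0.4, 0, 0], [0, 0, 0]], [[0.25, 0, 0], [0, 0, 0]], [[0, 0, 0], [0, 0, 0]]]'

```text
time_s: 3.7
tool_pos: [0.6299, 0.2784, 0.0072]
tool_rot: [52.0, 89.8, -36.8]
force: [0.4, -0.1, -0.4]
grip_width: 0.0868
```

```bash
python3 - <<'E'
from h import *
go([.6277,.283,.004],-88.4);snap('wrist','w2')
E
```

```text
t 3.7 pos [0.6299 0.2784 0.0072] F [ 0.4205 -0.0668 -0.4483] w 0.08683135483939075 q [   1.4542   38.4521  -38.485    88.0324   26.0426   62.6053 -131.8567]
rotvec deg [-0.3642  0.1174 -0.1492] /120: [-0.003   0.001  -0.0012]  shift after turn (units .04): [ 0.0812 -0.0508 -0.1173]  before turn [ 0.0808 -0.0517 -0.1171]
```

View pics/w2.png

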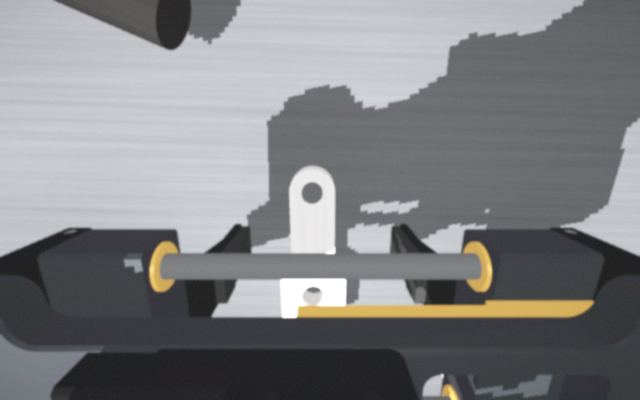

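Emit:
drive_tool --increments '[[[0.08, -0.05, -0.11], [-0.003, 0, -0.001]], [[0, 0, 0], [0, 0, 0]]]'

```text
time_s: 3.95
tool_pos: [0.628, 0.2851, 0.0057]
tool_rot: [89.8, 89.8, 1.6]
force: [0.0, -0.2, -0.2]
grip_width: 0.087
```

Emit:
drive_tool --increments '[[[0, 0, 0], [0, 0, 0]], [[0, 0, 0], [0, 0, 0]], [[0, 0, 0], [0, 0, 0]], [[0, 0, 0], [0, 0, 0]], [[0, 0, 0], [0, 0, 0]], [[0, 0, 0], [0, 0, 0]], [[0, 0, 0], [0, 0, 0]]]' --hand -1 --squeeze 30

```text
time_s: 4.65
tool_pos: [0.6277, 0.2833, 0.004]
tool_rot: [24.5, 89.9, -63.8]
force: [-1.1, -1.0, -0.6]
grip_width: 0.0393
```

Emit:
drive_tool --increments '[[[0, 0, 0], [0, 0, 0]], [[0, 0, 0], [0, 0, 0]], [[0, 0, 0], [0, 0, 0]], [[0, 0, 0], [0, 0, 0]]]'

```text
time_s: 5.05
tool_pos: [0.6276, 0.2834, 0.004]
tool_rot: [23.4, 89.9, -64.9]
force: [0.9, -0.1, -0.2]
grip_width: 0.0257
```

```bash
python3 - <<'E'
from h import *
go([.6277,.283,.12],-88.4)
snap('wrist','w3')
E
```

```text
t 5.05 pos [0.6276 0.2834 0.004 ] F [ 0.9026 -0.0887 -0.2167] w 0.025671730852767524 q [   1.0282   38.7579  -38.5171   88.0319   26.2063   62.4698 -131.9812]
rotvec deg [ 0.0381  0.0999 -0.0433] /120: [ 0.0003  0.0008 -0.0004]  shift after turn (units .04): [-2.899   0.0016  0.0089]  before turn [-2.899   0.0038  0.0139]
```

Emit:
drive_tool --increments '[[[-0.5, 0, 0], [0, 0, 0]], [[-1, 0, 0], [0, 0, 0]], [[-1, -0.4, 0.47], [0, 0, 0]], [[-1, -0.5, 0.9], [0, 0, 0]], [[-0.4, -0.5, 1], [0, 0, 0]], [[0, -0.5, 1], [0, 0, 0]], [[0, -0.5, 1], [0, 0, 0]], [[0, -0.5, 1], [0, 0, 0]], [[0, -0.5, 1], [0, 0, 0]], [[0, -0.5, 1], [0, 0, 0]]]'

```text
time_s: 6.1
tool_pos: [0.481, -0.0123, 0.1549]
tool_rot: [16.8, 89.9, -71.6]
force: [0.5, -0.9, -2.1]
grip_width: 0.0256
```

Emit:
drive_tool --increments '[[[0, -0.28, 1], [0, 0, 0]], [[0, 0, 0.1], [0, 0, 0]], [[0, 0, 0], [0, 0, 0]]]'

```text
time_s: 6.4
tool_pos: [0.472, -0.0564, 0.1551]
tool_rot: [18.5, 89.9, -70.0]
force: [-0.6, 0.4, -2.4]
grip_width: 0.0256
```

```bash
python3 - <<'E'
from h import *
go([.532,-.149,.16],-88)
snap('wrist','w4')
E
```

```text
t 6.4 pos [ 0.472  -0.0564  0.1551] F [-0.5987  0.3894 -2.4323] w 0.025603369685562302 q [ 41.313    1.3181 -37.8557 111.085    0.9848  67.8324 -85.4682]
rotvec deg [-0.5619  0.1068 -0.0352] /120: [-0.0047  0.0009 -0.0003]  shift after turn (units .04): [-0.1224  1.4188  2.3652]  before turn [-0.1172  1.442   2.3514]
```

View pics/w4.png

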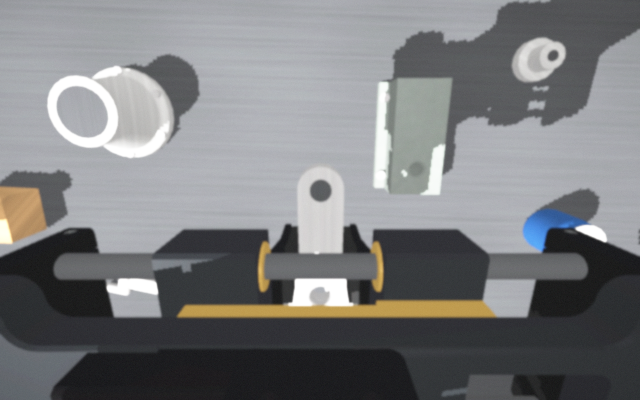

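The wrist view shows the bracket clear of the held link, with its hole about (416,169) and its long edges visible. The held link's eye hole is at about (320,296). I'll zoom in.

```bash
python3 - <<'E'
from h import *
c=load('w4');f=cv2.cvtColor(c['frame'],cv2.COLOR_RGB2BGR)
cv2.imwrite('pics/w4a.png',cv2.resize(f[70:202,360:470],None,fx=4.5,fy=4.5,interpolation=cv2.INTER_CUBIC))
cv2.imwrite('pics/w4b.png',cv2.resize(f[160:310,280:360],None,fx=4,fy=4,interpolation=cv2.INTER_CUBIC))
E
```

```text
(no output)
```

View pics/w4a.png

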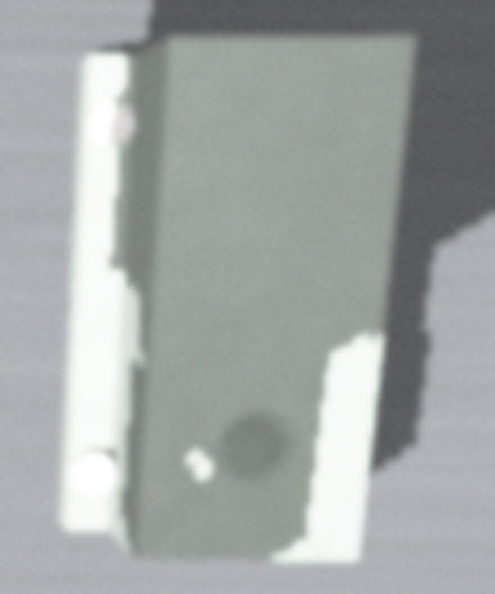

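View pics/w4b.png

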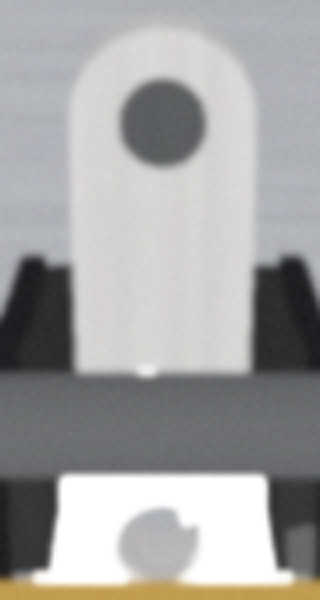

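```bash
python3 - <<'E'
from h import *
c=load('w4')
def up(p,s,o): return ((p[0]+.5)/s-.5+o[0],(p[1]+.5)/s-.5+o[1])
A={k:onz(c,*up(p,4.5,(360,70)),.04)[:2] for k,p in dict(FL=(168,36),FR=(416,36),NL=(132,554),NR=(360,562),hole=(254,445)).items()}
print(A)
d=lambda a,b:(np.degrees(np.arctan2(*(b-a)[::-1])),np.linalg.norm(b-a))
print(d(A['NL'],A['FL']),d(A['NR'],A['FR']),d(A['FR'],A['FL']),d(A['NR'],A['NL']))
cen=sum(A[k] for k in('FL','FR','NL','NR'))/4
a=np.radians(2); print('cen',cen,'pred hole',cen-.03*np.array([np.cos(a),np.sin(a)]))
z=.1551+.0097
for z in(.163,.165,.167):
  h=onz(c,*up((158,544),4,(280,160)),z);t=onz(c,*up((163,122),4,(280,160)),z);print(h,t,d(h[:2],t[:2]),'off',h-tool()[0])
E
```

```text
{'FL': array([ 0.5826, -0.1244]), 'FR': array([ 0.5839, -0.1747]), 'NL': array([ 0.4741, -0.1269]), 'NR': array([ 0.4735, -0.1786]), 'hole': array([ 0.4995, -0.1515])}
(np.float64(1.3265666324026266), np.float64(0.10853315799413178)) (np.float64(2.0274925001235156), np.float64(0.11044436061631296)) (np.float64(91.47847483501823), np.float64(0.050332563075673284)) (np.float64(89.36569155356325), np.float64(0.051713751861616884))
cen [ 0.5285 -0.1511] pred hole [ 0.4985 -0.1522]
[ 0.4377 -0.0571  0.163 ] [ 0.5058 -0.0562  0.163 ] (np.float64(0.8136251032216402), np.float64(0.06815753062504161)) off [-0.0347 -0.0025  0.0078]
[ 0.4391 -0.0571  0.165 ] [ 0.5063 -0.0561  0.165 ] (np.float64(0.8136251032216374), np.float64(0.06727202481342885)) off [-0.0333 -0.0024  0.0098]
[ 0.4405 -0.0571  0.167 ] [ 0.5068 -0.0561  0.167 ] (np.float64(0.8136251032216404), np.float64(0.0663865190018161)) off [-0.0319 -0.0024  0.0118]
```

Emit:
drive_tool --increments '[[[0, 0.72, 0.9], [-0.0025, 0.0009, 0]], [[0, 0.5, 0.9], [0, 0, 0]], [[0.3, 0.2, 0.5], [0, 0, 0]], [[0.9, 0, 0.06], [0, 0, 0]], [[0.8, 0, 0], [0, 0, 0]], [[0.2, 0, 0], [0, 0, 0]], [[0, 0, 0], [0, 0, 0]], [[0, 0, 0], [0, 0, 0]]]'

```text
time_s: 7.25
tool_pos: [0.5339, -0.1466, 0.0688]
tool_rot: [91.5, 89.8, 3.6]
force: [-0.0, 0.0, -0.7]
grip_width: 0.0252
```

```bash
python3 - <<'E'
from h import *
go([.532,-.1495,.0445],-88.3)
snap('wrist','w5')
c=snap('scene','s5');f=cv2.cvtColor(c['frame'],cv2.COLOR_RGB2BGR)
cv2.imwrite('pics/s5z.png',cv2.resize(f[130:230,200:330],None,fx=6,fy=6,interpolation=cv2.INTER_CUBIC))
E
```

```text
t 7.25 pos [ 0.5339 -0.1466  0.0688] F [-0.0025  0.0165 -0.6873] w 0.02519857816275271 q [ 42.0312  17.1087 -33.5608 106.1652  10.807   59.7196 -83.7745]
rotvec deg [ 0.3404 -0.0054 -0.1801] /120: [ 0.0028 -0.     -0.0015]  shift after turn (units .04): [ 0.6087 -0.0488  0.0712]  before turn [ 0.6086 -0.0512  0.071 ]
```

View pics/s5z.png

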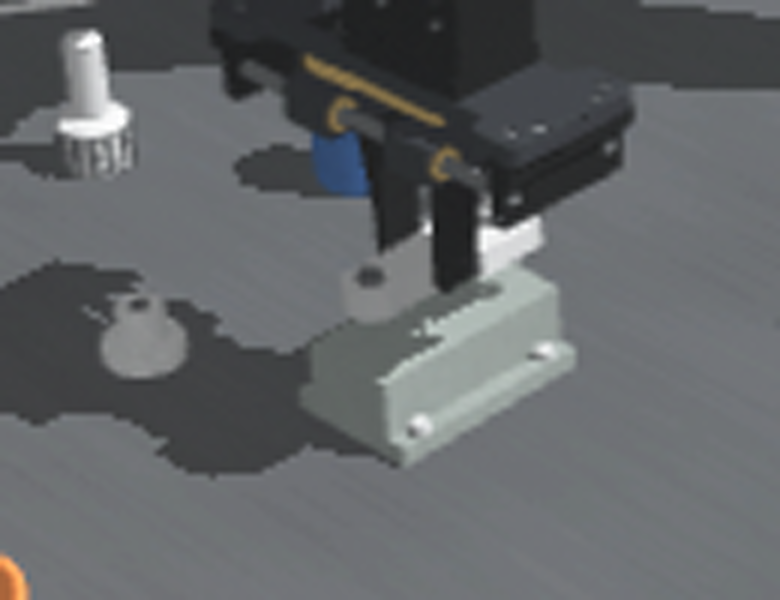

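View pics/w5.png

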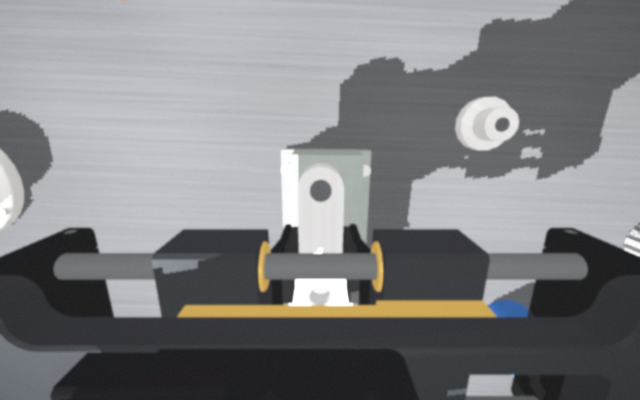

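Link hangs over the bracket (tip hole at (320,190)), roughly centred. Next I'll correct and lower to 44.5 mm.

Emit:
drive_tool --increments '[[[0.2, 0, 0], [0, 0, 0]], [[0, 0, 0], [0, 0, 0]], [[0, 0, 0], [0, 0, 0]]]'

```text
time_s: 7.65
tool_pos: [0.5322, -0.1477, 0.0594]
tool_rot: [107.8, 90.0, 19.7]
force: [0.7, 0.1, -1.6]
grip_width: 0.0257
```

```bash
python3 - <<'E'
from h import *
go([.532,-.1495,.0445],-88.3)
E
```

```text
t 7.65 pos [ 0.5322 -0.1477  0.0594] F [ 0.7138  0.1158 -1.6028] w 0.025723756019745105 q [ 41.9089  17.7288 -33.3279 106.6646  11.252   58.8395 -84.0988]
rotvec deg [ 0.2248 -0.0122 -0.0377] /120: [ 0.0019 -0.0001 -0.0003]  shift after turn (units .04): [ 0.3726 -0.0062  0.0449]  before turn [ 0.3726 -0.0067  0.045 ]
```

Emit:
drive_tool --increments '[[[0.2, 0, 0.045], [0.002, 0, 0]], [[0.1, 0, 0], [0, 0, 0]], [[0.06, 0, 0], [0, 0, 0]], [[0, 0, 0], [0, 0, 0]], [[0, 0, 0], [0, 0, 0]]]'

```text
time_s: 8.15
tool_pos: [0.5325, -0.1493, 0.0449]
tool_rot: [121.1, 89.9, 32.8]
force: [-0.5, 0.1, -2.4]
grip_width: 0.0257
```

```bash
python3 - <<'E'
from h import *
go([.532,-.1495,.0445],-88.3)
E
```

```text
t 8.15 pos [ 0.5325 -0.1493  0.0449] F [-0.4837  0.0771 -2.4476] w 0.02568003318950425 q [ 41.6315  18.8777 -32.9491 107.2046  12.0258  57.3279 -84.7393]
rotvec deg [ 0.0027 -0.0261 -0.0432] /120: [ 0.     -0.0002 -0.0004]  shift after turn (units .04): [ 0.0101 -0.0116  0.0041]  before turn [ 0.0101 -0.0116  0.0041]
```

Emit:
drive_tool --increments '[[[0.03, -0.01, 0], [0, 0, 0]], [[0, 0, 0], [0, 0, 0]], [[0, 0, 0], [0, 0, 0]]]'

```text
time_s: 8.45
tool_pos: [0.5323, -0.1494, 0.044]
tool_rot: [94.3, 89.9, 6.0]
force: [0.1, -0.4, -1.5]
grip_width: 0.0253
```

Emit:
drive_tool --increments '[[[0.015, 0, 0], [0, 0, 0]], [[0, 0, 0], [0, 0, 0]], [[0, 0, 0], [0, 0, 0]]]'

```text
time_s: 8.75
tool_pos: [0.5323, -0.1494, 0.044]
tool_rot: [84.3, 89.9, -4.0]
force: [-2.6, 1.5, 4.5]
grip_width: 0.0256
```

```bash
python3 - <<'E'
from h import *
go([.532,-.1495,.0445],-88.3)
snap('top','t6')
c=snap('scene','s6');f=cv2.cvtColor(c['frame'],cv2.COLOR_RGB2BGR)
cv2.imwrite('pics/s6z.png',cv2.resize(f[130:230,200:330],None,fx=6,fy=6,interpolation=cv2.INTER_CUBIC))
E
```

```text
t 8.75 pos [ 0.5323 -0.1494  0.044 ] F [-2.6141  1.4969  4.4854] w 0.02559184412163756 q [ 41.6143  18.9091 -32.9326 107.2931  12.092   57.1796 -84.7897]
rotvec deg [ 0.0053  0.0074 -0.0741] /120: [ 0.      0.0001 -0.0006]  shift after turn (units .04): [-0.0136 -0.0086  0.0029]  before turn [-0.0136 -0.0086  0.0029]
```

View pics/s6z.png

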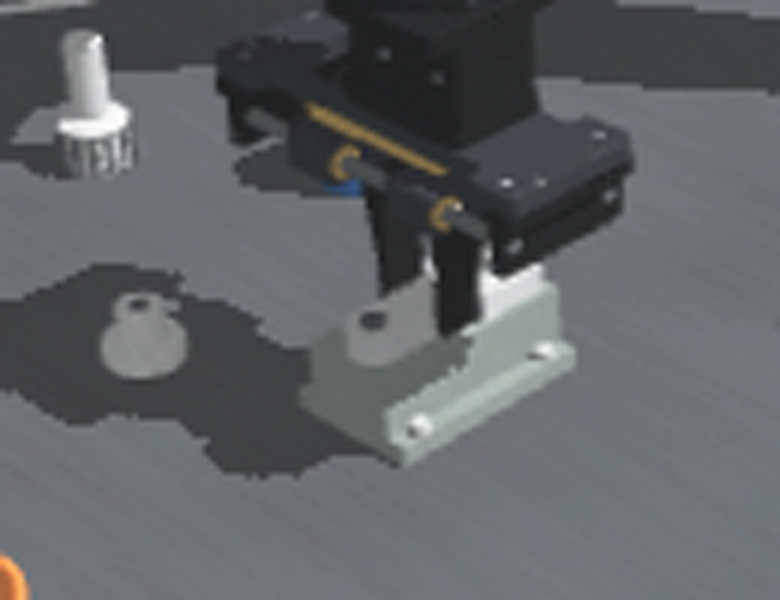

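The link is resting on the bracket, so I release and look from above.

Emit:
drive_tool --increments '[[[-0.02, 0, 0], [0, 0, 0]], [[0, 0, 0], [0, 0, 0]], [[0, 0, 0], [0, 0, 0]], [[0, 0, 0], [0, 0, 0]], [[0, 0, 0], [0, 0, 0]], [[-0.5, 0, 0], [0, 0, 0]], [[-1, 0, 0], [0, 0, 0]], [[-1, 0, 0], [0, 0, 0]], [[-1, -0.7, 0], [0, 0, 0]], [[0, 0, 0], [0, 0, 0]]]' --hand 0.2

```text
time_s: 9.85
tool_pos: [0.5054, -0.1515, 0.1898]
tool_rot: [57.5, 89.4, -30.8]
force: [0.1, 0.2, 0.2]
grip_width: 0.0522
```

```bash
python3 - <<'E'
from h import *
go([.434,.293,.18],-90)
c=snap('wrist','w7');f=cv2.cvtColor(c['frame'],cv2.COLOR_RGB2BGR)
cv2.imwrite('pics/w7z.png',f)
E
```

```text
t 9.85 pos [ 0.5054 -0.1515  0.1898] F [0.1308 0.2026 0.207 ] w 0.05216276201464689 q [ 46.3471   6.2779 -34.6388 102.4851   3.9457  71.8425 -77.6902]
rotvec deg [ 1.6372  0.2996 -0.4858] /120: [ 0.0136  0.0025 -0.004 ]  shift after turn (units .04): [  0.2459  -1.7848 -11.1113]  before turn [  0.1739  -1.4684 -11.1589]
```

View pics/w7z.png

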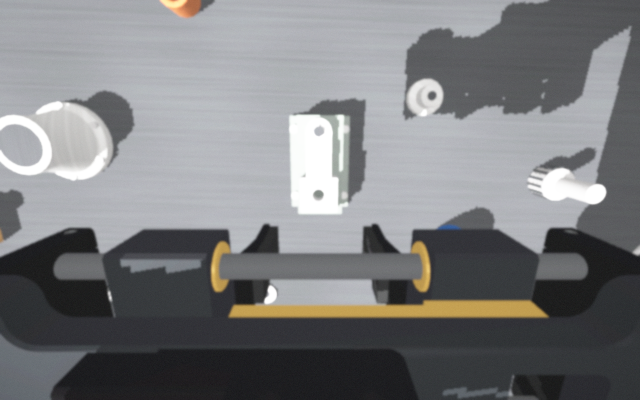

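```bash
python3 - <<'E'
from h import *
c=load('w7');f=cv2.cvtColor(c['frame'],cv2.COLOR_RGB2BGR)
cv2.imwrite('pics/w7z2.png',cv2.resize(f[105:225,280:360],None,fx=5,fy=5,interpolation=cv2.INTER_CUBIC))
E
```

```text
(no output)
```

View pics/w7z2.png

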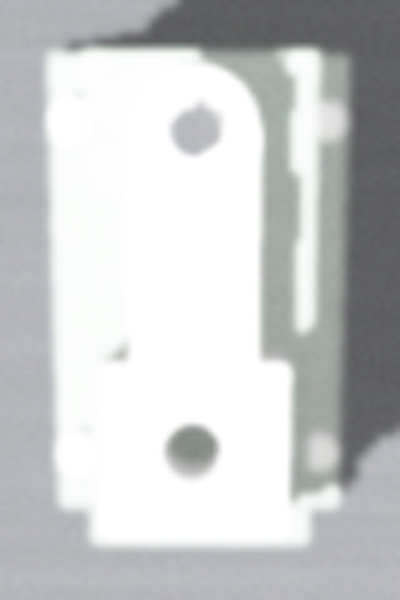

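```bash
python3 - <<'E'
from h import *
c=load('w7')
def up(p,s=5,o=(280,105)): return ((p[0]+.5)/s-.5+o[0],(p[1]+.5)/s-.5+o[1])
print('tip hole',onz(c,*up((197,130)),.054),'eye hole',onz(c,*up((191,451)),.054),'eyeN',onz(c,*up((190,546)),.054),onz(c,*up((90,546)),.054),onz(c,*up((310,546)),.054))
print('ledge near',onz(c,*up((58,507)),.010),onz(c,*up((342,505)),.01),'far',onz(c,*up((197,62)),.054),'bracket far top',onz(c,*up((240,50)),.04))
for p in ([.4985,-.1505,.04],[.4985,-.1505,.054]): print((proj(c,p)-np.array([280,105]))*5)
t=load('top0'); 
c=snap('scene','s7');f=cv2.cvtColor(c['frame'],cv2.COLOR_RGB2BGR)
cv2.imwrite('pics/s7z.png',cv2.resize(f[140:220,230:330],None,fx=8,fy=7.5,interpolation=cv2.INTER_CUBIC))
E
```

```text
tip hole [ 0.5673 -0.1497  0.054 ] eye hole [ 0.499  -0.1503  0.054 ] eyeN [ 0.4772 -0.1506  0.054 ] [ 0.4766 -0.1284  0.054 ] [ 0.4779 -0.1773  0.054 ]
ledge near [ 0.472  -0.1172  0.01  ] [ 0.4745 -0.1891  0.01  ] far [ 0.5808 -0.1493  0.054 ] bracket far top [ 0.5837 -0.1584  0.04  ]
[190.1984 435.7068]
[190.0626 451.2365]
```

View pics/s7z.png

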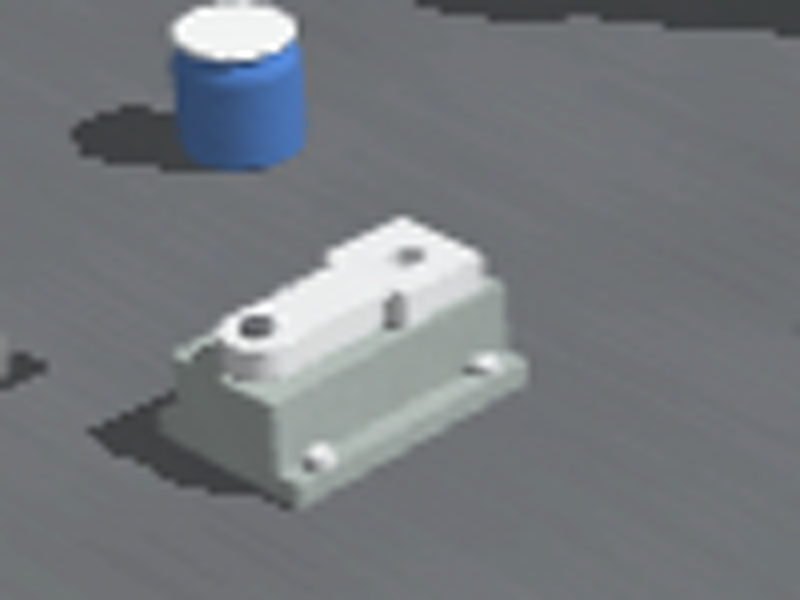

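Link seated: eye hole measured at (0.499,-0.150) against the bracket hole at about (0.4985,-0.1515). Next the pin: I turn the jaws along x and go there.

Emit:
drive_tool --increments '[[[0, 0, 0], [-0.0715, 0, 0]], [[0, 0, 0], [-0.0715, 0, 0]], [[0, 0, 0], [-0.0715, 0, 0]], [[0, 0, 0], [-0.0715, 0, 0]], [[0, 0, 0], [-0.0715, 0, 0]], [[0, 0, 0], [-0.0715, 0, 0]], [[0, 0, 0], [-0.0715, 0, 0]], [[0, 0, 0], [-0.0715, 0, 0]], [[0, 0, 0], [-0.0715, 0, 0]], [[0, 0, 0], [-0.0715, 0, 0]]]'

```text
time_s: 10.95
tool_pos: [0.5033, -0.1498, 0.1819]
tool_rot: [129.8, 89.8, 127.7]
force: [-1.3, 1.3, -0.3]
grip_width: 0.0522
```

```bash
python3 - <<'E'
from h import *
go([.435,.26,.16],0)
E
```

```text
t 10.95 pos [ 0.5033 -0.1498  0.1819] F [-1.2695  1.2631 -0.2938] w 0.05219559704093451 q [ 51.6509   7.5895 -40.5859 102.6567   5.0742  71.76     7.5891]
rotvec deg [-2.122  -0.1055 -0.1316] /120: [-0.0177 -0.0009 -0.0011]  shift after turn (units .04): [ 0.5487 10.2449 -1.7086]  before turn [ 0.5757 10.1733 -2.0858]
```

Emit:
drive_tool --increments '[[[0, 0.6, -0.1], [-0.0177, -0.0009, -0.0011]], [[0, 1, -0.17], [0, 0, 0]], [[0, 1, -0.17], [0, 0, 0]], [[0, 1, -0.17], [0, 0, 0]], [[0, 1, -0.17], [0, 0, 0]], [[0, 1, -0.17], [0, 0, 0]], [[0, 1, -0.17], [0, 0, 0]], [[0, 1, -0.17], [0, 0, 0]], [[0, 1, -0.17], [0, 0, 0]], [[0, 1, -0.17], [0, 0, 0]]]'

```text
time_s: 11.95
tool_pos: [0.4406, 0.2363, 0.1821]
tool_rot: [-57.3, 89.8, -57.7]
force: [-0.3, -0.4, 0.1]
grip_width: 0.0523
```

Emit:
drive_tool --increments '[[[0.25, 0.6, -0.08], [0, 0, 0]], [[0.25, 0, 0], [0, 0, 0]], [[0, 0, 0], [0, 0, 0]], [[0, 0, 0], [0, 0, 0]]]'

```text
time_s: 12.35
tool_pos: [0.4389, 0.2571, 0.1621]
tool_rot: [-74.7, 89.8, -75.2]
force: [-0.1, -0.3, -0.7]
grip_width: 0.0518
```

```bash
python3 - <<'E'
from h import *
go([.435,.2935,.063],0)
snap('wrist','w8')
E
```

```text
t 12.35 pos [0.4389 0.2571 0.1621] F [-0.1309 -0.3275 -0.7351] w 0.05177705598966232 q [ 24.3589   9.999  -62.2224 105.8251   9.5901  69.8075 -41.3029]
rotvec deg [-0.4544  0.0446  0.1662] /120: [-0.0038  0.0004  0.0014]  shift after turn (units .04): [ 2.4784  0.91   -0.0963]  before turn [ 2.4757  0.9164 -0.1054]
```

View pics/w8.png

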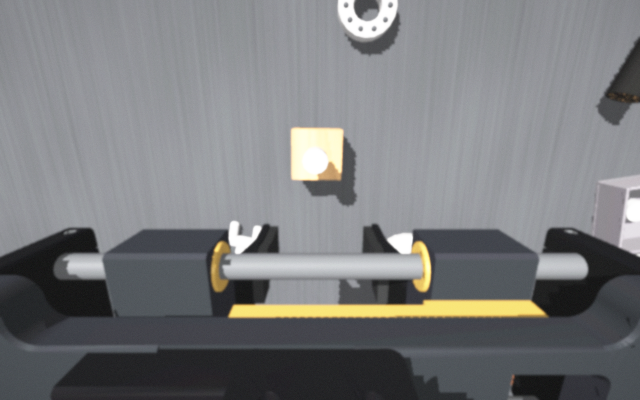

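```bash
python3 - <<'E'
from h import *
c=load('w8');f=c['frame'];m=((f.min(2)>215)).astype(np.uint8)
n,l,st,ce=cv2.connectedComponentsWithStats(m)
for i in range(1,n):
    if st[i,4]>30 and abs(ce[i][0]-315)<40 and abs(ce[i][1]-161)<40: print(st[i],ce[i],onz(c,*ce[i],.078),onz(c,*ce[i],.074))
f=cv2.cvtColor(f,cv2.COLOR_RGB2BGR)
cv2.imwrite('pics/w8z.png',cv2.resize(f[115:195,275:355],None,fx=6,fy=6,interpolation=cv2.INTER_CUBIC))
E
```

```text
[ 294  130   35   49 1296] [308.3549 155.0085] [0.4286 0.2991 0.078 ] [0.4284 0.2986 0.074 ]
[332 153   7  14  41] [336.0976 158.9268] [0.4527 0.2955 0.078 ] [0.4529 0.2949 0.074 ]
```

View pics/w8z.png

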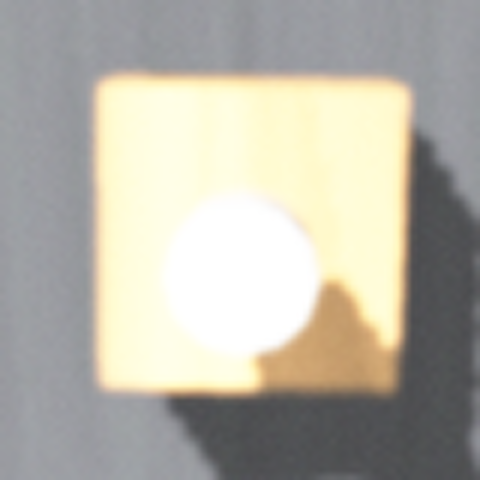

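```bash
python3 - <<'E'
from h import *
c=load('w8')
up=lambda p:((p[0]+.5)/6-.5+275,(p[1]+.5)/6-.5+115)
print(onz(c,*up((241,274)),.078))
B=[onz(c,*up(p),.04) for p in((96,75),(412,80),(398,390),(98,388))];print(B,sum(B)/4)
go([.435,.2935,.063],0)
E
```

```text
[0.4341 0.2944 0.078 ]
[array([0.4101, 0.3216, 0.04  ]), array([0.4616, 0.3204, 0.04  ]), array([0.4599, 0.2689, 0.04  ]), array([0.4086, 0.2696, 0.04  ])] [0.4351 0.2951 0.04  ]
t 12.4 pos [0.4394 0.257  0.1627] F [1.2531 0.6083 1.1159] w 0.05215497507976515 q [ 24.3945   9.9587 -62.2213 105.7875   9.5853  69.8061 -41.3019]
rotvec deg [-0.4975  0.1087  0.1558] /120: [-0.0041  0.0009  0.0013]  shift after turn (units .04): [ 2.4913  0.9125 -0.1093]  before turn [ 2.4886  0.9182 -0.1219]
```

Emit:
drive_tool --increments '[[[0, 0.55, -0.12], [-0.004, 0.0009, 0.0013]], [[0, 0.39, 0], [0, 0, 0]], [[1, 0, 0], [0, 0, 0]], [[1, 0, 0], [0, 0, 0]], [[0.49, 0, 0], [0, 0, 0]], [[0, 0, 0], [0, 0, 0]], [[0, 0, 0], [0, 0, 0]], [[0, 0, 0], [0, 0, 0]]]'

```text
time_s: 13.2
tool_pos: [0.436, 0.2963, 0.0652]
tool_rot: [26.4, 89.8, 26.5]
force: [-0.5, -0.4, 0.3]
grip_width: 0.0524
```

```bash
python3 - <<'E'
from h import *
go([.4345,.2945,.063],0)
snap('wrist','w9')
E
```

```text
t 13.2 pos [0.436  0.2963 0.0652] F [-0.5206 -0.4063  0.3085] w 0.05236814036002544 q [ 13.9208  20.9112 -58.5367 109.4074  20.5068  60.7083 -53.121 ]
rotvec deg [ 0.0295  0.207  -0.1029] /120: [ 0.0002  0.0017 -0.0009]  shift after turn (units .04): [ 0.0539 -0.0446 -0.0387]  before turn [ 0.0537 -0.0446 -0.0389]
```

View pics/w9.png

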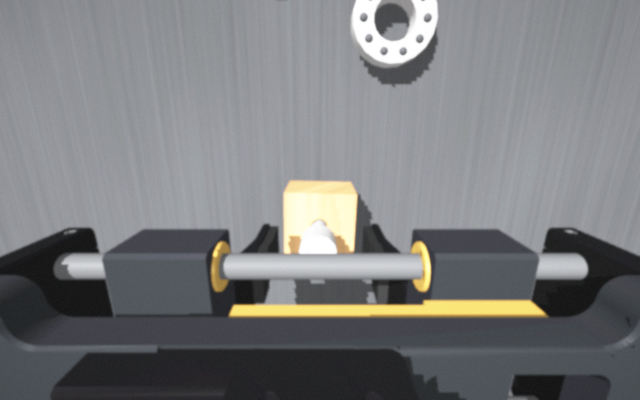

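The pin head (317,240) lies centrally between the fingers. Making a small correction, then closing.

Emit:
drive_tool --increments '[[[0.05, -0.04, -0.04], [0, 0.0017, -0.0009]], [[0, 0, 0], [0, 0, 0]], [[0, 0, 0], [0, 0, 0]], [[0, 0, 0], [0, 0, 0]], [[0, 0, 0], [0, 0, 0]], [[0, 0, 0], [0, 0, 0]], [[0, 0, 0], [0, 0, 0]], [[0, 0, 0], [0, 0, 0]]]' --hand -1 --squeeze 40

```text
time_s: 14.05
tool_pos: [0.4335, 0.2944, 0.0615]
tool_rot: [-156.2, 89.9, -156.1]
force: [1.6, 0.2, -0.9]
grip_width: 0.0198
```

```bash
python3 - <<'E'
from h import *
go([.4345,.2945,.063],0)
E
```

```text
t 14.05 pos [0.4335 0.2944 0.0615] F [ 1.5654  0.1628 -0.9181] w 0.01977345299102266 q [ 13.8843  21.1099 -58.4377 109.7034  20.5721  60.6331 -53.1237]
rotvec deg [ 0.0934 -0.1106  0.0489] /120: [ 0.0008 -0.0009  0.0004]  shift after turn (units .04): [-0.037   0.0021  0.0253]  before turn [-0.037   0.002   0.0252]
```

```bash
python3 - <<'E'
from h import *
c=snap('wrist','w10');f=cv2.cvtColor(c['frame'],cv2.COLOR_RGB2BGR)
a=cv2.resize(f[160:320,240:400],None,fx=3,fy=3)
c=snap('scene','s10');f=cv2.cvtColor(c['frame'],cv2.COLOR_RGB2BGR)
b=cv2.resize(f[180:280,390:490],(480,480))
cv2.imwrite('pics/z10.png',np.hstack([cv2.resize(a,(390,390)),cv2.resize(b,(390,390))]))
print(tool()[2]['grip_width'])
c=load('w9')
p,R,o=tool()
E
```

```text
0.01991835924717266
```

View pics/z10.png

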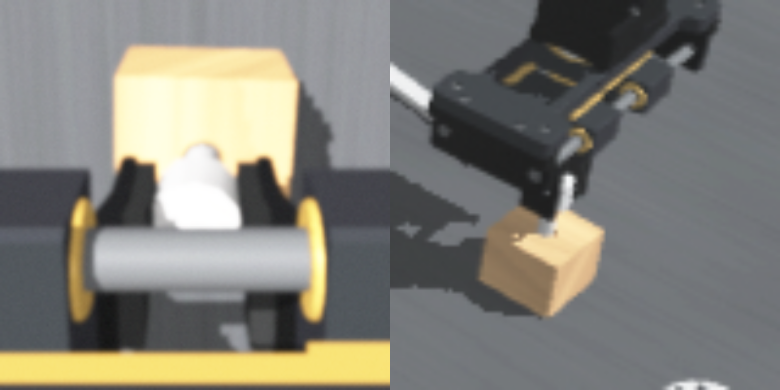

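Emit:
drive_tool --increments '[[[-0.2, 0, 0], [0, 0, 0]], [[-0.4, 0, 0], [0, 0, 0]], [[-0.5, 0, 0], [0, 0, 0]], [[-0.7, 0, 0], [0, 0, 0]], [[-0.8, 0, 0], [0, 0, 0]], [[-0.4, 0, 0], [0, 0, 0]], [[0, 0, 0], [0, 0, 0]], [[0, 0, 0], [0, 0, 0]]]'

```text
time_s: 14.95
tool_pos: [0.4328, 0.294, 0.1808]
tool_rot: [-146.9, 89.8, -146.9]
force: [0.6, 0.0, 0.0]
grip_width: 0.0199
```

```bash
python3 - <<'E'
from h import *
go([.4985,-.151,.16],0)
c=snap('wrist','w11');f=cv2.cvtColor(c['frame'],cv2.COLOR_RGB2BGR)
a=cv2.resize(f[160:320,240:400],None,fx=3,fy=3)
c=snap('scene','s11');f=cv2.cvtColor(c['frame'],cv2.COLOR_RGB2BGR)
b=cv2.resize(f[130:270,370:510],(480,480))
cv2.imwrite('pics/z11.png',np.hstack([cv2.resize(a,(390,390)),cv2.resize(b,(390,390))]))
E
```

```text
t 14.95 pos [0.4328 0.294  0.1808] F [0.5869 0.0328 0.0388] w 0.019872920602983273 q [ 20.4022  12.1799 -63.4255 102.4299  11.363   72.6197 -45.8887]
rotvec deg [ 0.0896 -0.1992  0.1299] /120: [ 0.0007 -0.0017  0.0011]  shift after turn (units .04): [  0.5208 -11.1245   1.6421]  before turn [  0.5404 -11.1258   1.6266]
```

View pics/z11.png

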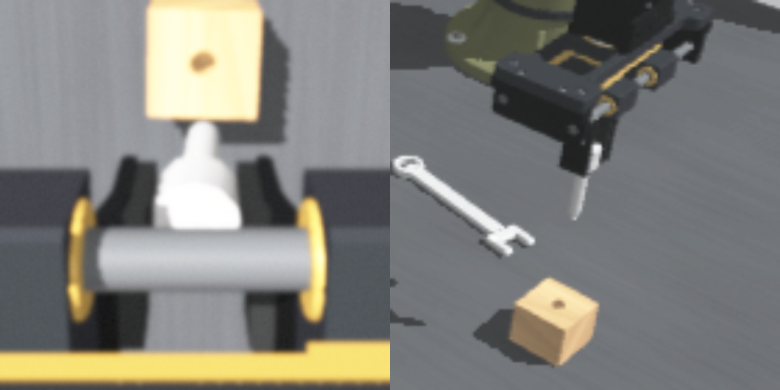

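```bash
python3 - <<'E'
from h import *
p,R,o=tool();print(p)
c=load('w11');s=load('scene0');s=load('s11')
f=cv2.cvtColor(c['frame'],cv2.COLOR_RGB2BGR)
cv2.imwrite('pics/w11z.png',cv2.resize(f[200:270,285:355],None,fx=8,fy=8,interpolation=cv2.INTER_CUBIC))
f=cv2.cvtColor(s['frame'],cv2.COLOR_RGB2BGR)
cv2.imwrite('pics/s11z.png',cv2.resize(f[165:225,410:470],None,fx=8,fy=8,interpolation=cv2.INTER_CUBIC))
for dz in(.0165,): print(onz(c,322,246,p[2]+dz)-p)
for X in ([p[0],p[1],p[2]+.0165],[p[0],p[1],p[2]-.0515]): print('s',(proj(s,X)-[410,165])*8,'w',(proj(c,X)-[285,200])*8)
E
```

```text
[0.4324 0.2937 0.1799]
[0.0012 0.0034 0.0165]
s [245.423  140.6833] w [278.9803 412.1231]
s [206.1053 344.3764] w [282.5358 102.9273]
```

View pics/w11z.png

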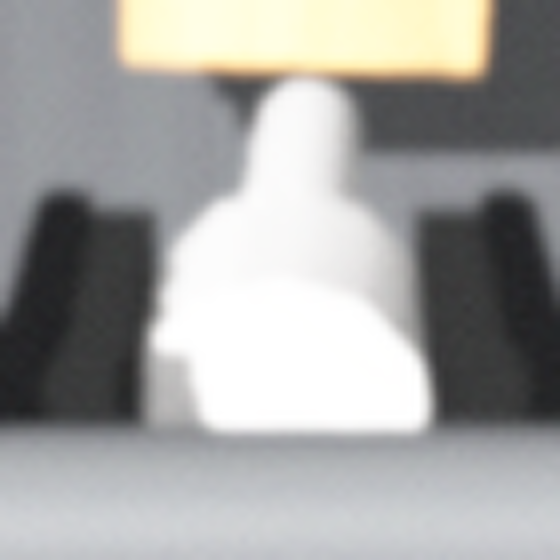

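View pics/s11z.png

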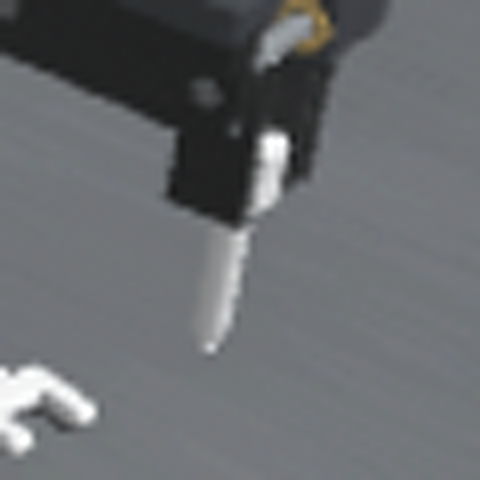

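```bash
python3 - <<'E'
from h import *
p,R,o=tool()
c=load('w11');s=load('s11')
u=lambda q,o:((q[0]+.5)/8-.5+o[0],(q[1]+.5)/8-.5+o[1])
for z in(.0515,): print('scene tip',onz(s,*u((210,349),(410,165)),p[2]-z)-p,'wrist tip',onz(c,*u((306,98),(285,200)),p[2]-z)-p)
print('wrist axis check: held link tip etc; finger mid', R)
E
```

```text
scene tip [ 0.0004  0.0004 -0.0515] wrist tip [ 0.002   0.0009 -0.0515]
wrist axis check: held link tip etc; finger mid [[-0.0053 -0.0017  1.    ]
 [-0.0025  1.      0.0017]
 [-1.     -0.0025 -0.0053]]
```

Emit:
drive_tool --increments '[[[0, -0.6, 0.1], [0, -0.0017, 0.001]], [[0, -1, 0.15], [0, 0, 0]], [[0, -1, 0.15], [0, 0, 0]], [[0, -1, 0.15], [0, 0, 0]], [[0, -1, 0.15], [0, 0, 0]], [[0, -1, 0.15], [0, 0, 0]], [[0, -1, 0.15], [0, 0, 0]], [[0, -1, 0.15], [0, 0, 0]], [[0, -1, 0.15], [0, 0, 0]], [[0, -1, 0.15], [0, 0, 0]]]'

```text
time_s: 16.05
tool_pos: [0.491, -0.0909, 0.1796]
tool_rot: [134.3, 89.9, 134.4]
force: [1.3, 0.3, -0.0]
grip_width: 0.0198
```

Emit:
drive_tool --increments '[[[0, -1, 0.15], [0, 0, 0]], [[0.3, -0.5, 0.04], [0, 0, 0]], [[0.6, 0, 0], [0, 0, 0]], [[0.6, 0, 0], [0, 0, 0]], [[0, 0, 0], [0, 0, 0]], [[0, 0, 0], [0, 0, 0]], [[0, 0, 0], [0, 0, 0]]]'

```text
time_s: 16.75
tool_pos: [0.5004, -0.1488, 0.1218]
tool_rot: [22.6, 89.9, 22.7]
force: [-0.0, -0.2, -0.8]
grip_width: 0.02
```

```bash
python3 - <<'E'
from h import *
go([.498,-.1505,.115],0)
c=snap('scene','s12');f=cv2.cvtColor(c['frame'],cv2.COLOR_RGB2BGR)
cv2.imwrite('pics/s12z.png',cv2.resize(f[130:220,230:330],None,fx=6,fy=6,interpolation=cv2.INTER_CUBIC))
snap('wrist','w12')
E
```

```text
t 16.75 pos [ 0.5004 -0.1488  0.1218] F [-0.0044 -0.1546 -0.8336] w 0.02000229139192839 q [ 53.5264  10.9499 -43.4067 107.2328   8.2178  64.8975   7.3057]
rotvec deg [ 0.1542  0.1059 -0.0442] /120: [ 0.0013  0.0009 -0.0004]  shift after turn (units .04): [ 0.1711 -0.0428 -0.0598]  before turn [ 0.1709 -0.0428 -0.0602]
```

View pics/s12z.png

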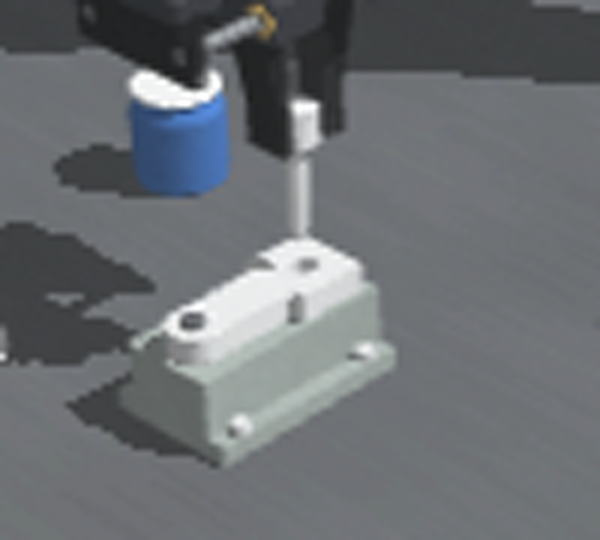

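View pics/w12.png

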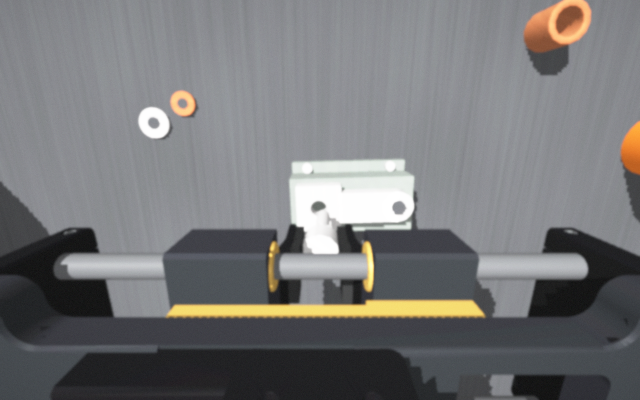

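```bash
python3 - <<'E'
from h import *
p,R,o=tool();s=load('s12');p=np.array([.5004,-.1488,.1218]);print(tool()[0])
u=lambda q:((q[0]+.5)/6-.5+230,(q[1]+.5)/6-.5+130)
print('tip',onz(s,*u((300,234)),p[2]-.0515),'hole',onz(s,*u((308,264)),.054))
E
```

```text
[ 0.5006 -0.1492  0.1222]
tip [ 0.4979 -0.1532  0.0703] hole [ 0.4957 -0.1511  0.054 ]
```

Emit:
drive_tool --increments '[[[0.1, -0.01, -0.055], [0.0013, 0.0009, 0]], [[0.2, 0, 0], [0, 0, 0]], [[0.2, 0, 0], [0, 0, 0]], [[0.1, 0, 0], [0, 0, 0]], [[0, 0, 0], [0, 0, 0]], [[0, 0, 0], [0, 0, 0]]]'

```text
time_s: 17.45
tool_pos: [0.4975, -0.1496, 0.0969]
tool_rot: [135.6, 89.9, 135.5]
force: [0.2, -0.2, 0.5]
grip_width: 0.0199
```

```bash
python3 - <<'E'
from h import *
go([.498,-.1505,.0555],0)
c=snap('scene','s13');f=cv2.cvtColor(c['frame'],cv2.COLOR_RGB2BGR)
cv2.imwrite('pics/s13z.png',cv2.resize(f[130:220,230:330],None,fx=6,fy=6,interpolation=cv2.INTER_CUBIC))
E
```

```text
t 17.45 pos [ 0.4975 -0.1496  0.0969] F [ 0.1977 -0.1798  0.5295] w 0.019871283244426143 q [ 53.0419  12.5378 -43.0251 108.8621   9.5645  62.3206   6.1681]
rotvec deg [-0.0497 -0.0728 -0.0714] /120: [-0.0004 -0.0006 -0.0006]  shift after turn (units .04): [ 1.0351 -0.0219  0.0116]  before turn [ 1.0351 -0.0231  0.013 ]
```

View pics/s13z.png

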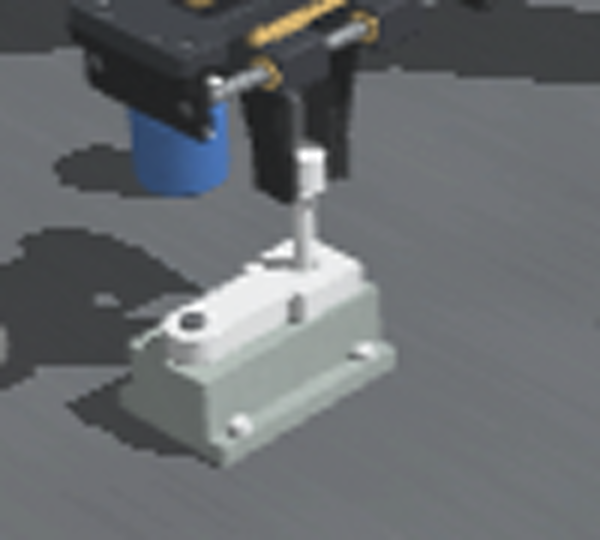

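The tip has entered the link's hole with no side force. I'll continue gently.

Emit:
drive_tool --increments '[[[0.12, 0, 0.01], [0, 0, 0]], [[0.12, 0, 0], [0, 0, 0]], [[0.12, 0, 0], [0, 0, 0]], [[0, 0, 0], [0, 0, 0]], [[0, 0, 0], [0, 0, 0]]]'

```text
time_s: 18.0
tool_pos: [0.4975, -0.1499, 0.0823]
tool_rot: [154.5, 89.9, 154.5]
force: [-0.5, -1.2, -1.4]
grip_width: 0.0199
```

Emit:
drive_tool --increments '[[[0.12, 0, 0], [0, 0, 0]], [[0.12, 0, 0], [0, 0, 0]], [[0.12, 0, 0], [0, 0, 0]], [[0.1, 0, 0], [0, 0, 0]], [[0, 0, 0], [0, 0, 0]], [[0, 0, 0], [0, 0, 0]]]'

```text
time_s: 18.6
tool_pos: [0.4975, -0.1497, 0.0639]
tool_rot: [148.5, 89.9, 148.5]
force: [-0.9, -1.4, -2.1]
grip_width: 0.0201
```

Emit:
drive_tool --increments '[[[0.1, 0, 0], [0, 0, 0]], [[0.08, 0, 0], [0, 0, 0]], [[0.04, 0, 0], [0, 0, 0]], [[0, 0, 0], [0, 0, 0]], [[0, 0, 0], [0, 0, 0]]]'

```text
time_s: 19.1
tool_pos: [0.4979, -0.1498, 0.0558]
tool_rot: [153.9, 89.9, 153.9]
force: [-1.3, -1.0, 3.5]
grip_width: 0.0199
```

```bash
python3 - <<'E'
from h import *
go([.498,-.1505,.0555],0)
E
```

```text
t 19.1 pos [ 0.4979 -0.1498  0.0558] F [-1.2659 -1.0363  3.5246] w 0.019897890862982673 q [ 51.6711  15.8413 -42.1394 110.901   12.4622  57.906    3.8643]
rotvec deg [-0.0586 -0.065  -0.0318] /120: [-0.0005 -0.0005 -0.0003]  shift after turn (units .04): [ 0.007  -0.0172  0.0014]  before turn [ 0.007  -0.0172  0.0015]
```

Emit:
drive_tool --increments '[[[0, 0, 0], [0, 0, 0]], [[0, 0, 0], [0, 0, 0]], [[0, 0, 0], [0, 0, 0]], [[0, 0, 0], [0, 0, 0]], [[0, 0, 0], [0, 0, 0]], [[-0.3, 0, 0], [0, 0, 0]], [[-1, 0, 0], [0, 0, 0]], [[-1, 0, 0], [0, 0, 0]], [[-0.8, -0.8, 0], [0, 0, 0]], [[0, 0, 0], [0, 0, 0]]]' --hand 0.2

```text
time_s: 20.1
tool_pos: [0.5007, -0.1872, 0.1852]
tool_rot: [-38.7, 89.5, -39.0]
force: [0.1, -0.5, 0.5]
grip_width: 0.0521
```

```bash
python3 - <<'E'
from h import *
go([.485,.4325,.15],0)
c=snap('scene','s14');f=cv2.cvtColor(c['frame'],cv2.COLOR_RGB2BGR)
cv2.imwrite('pics/s14z.png',cv2.resize(f[130:220,230:330],None,fx=6,fy=6,interpolation=cv2.INTER_CUBIC))
snap('wrist','w14')
E
```

```text
t 20.1 pos [ 0.5007 -0.1872  0.1852] F [ 0.0722 -0.5234  0.4657] w 0.05209144805216259 q [ 56.8056   8.4403 -42.4458 101.6973   6.2228  71.664   12.4123]
rotvec deg [-0.3431  0.4178  0.3362] /120: [-0.0029  0.0035  0.0028]  shift after turn (units .04): [ 0.8798 15.4921 -0.3913]  before turn [ 0.7857 15.4944 -0.4902]
```

View pics/s14z.png

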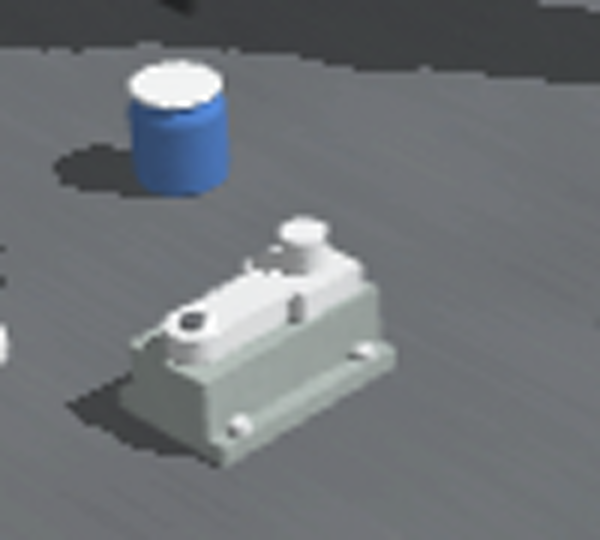

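View pics/w14.png

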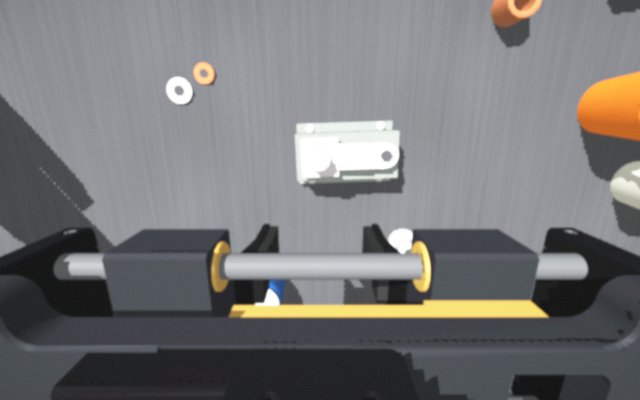

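Pin is home, head on the link (scene zoom (303,235)). Next the bearing.

Emit:
drive_tool --increments '[[[0, 0.8, -0.03], [-0.003, 0.0035, 0.0028]], [[0, 1, -0.03], [0, 0, 0]], [[0, 1, -0.03], [0, 0, 0]], [[0, 1, -0.03], [0, 0, 0]], [[0, 1, -0.03], [0, 0, 0]], [[0, 1, -0.03], [0, 0, 0]], [[0, 1, -0.03], [0, 0, 0]], [[0, 1, -0.03], [0, 0, 0]], [[0, 1, -0.03], [0, 0, 0]], [[0, 1, -0.03], [0, 0, 0]]]' --hand 1

```text
time_s: 21.2
tool_pos: [0.4825, 0.2121, 0.1812]
tool_rot: [148.1, 89.3, 148.4]
force: [0.6, -0.8, 0.1]
grip_width: 0.0868
```

Emit:
drive_tool --increments '[[[0, 1, -0.03], [0, 0, 0]], [[0, 1, -0.03], [0, 0, 0]], [[0, 1, -0.03], [0, 0, 0]], [[0.4, 1, 0], [0, 0, 0]], [[0.2, 0.4, 0], [0, 0, 0]], [[0, 0, 0], [0, 0, 0]], [[0, 0, 0], [0, 0, 0]], [[0, 0, 0], [0, 0, 0]]]'

```text
time_s: 22.0
tool_pos: [0.4798, 0.3849, 0.1593]
tool_rot: [145.1, 89.4, 145.3]
force: [-0.1, -0.7, -1.3]
grip_width: 0.0869
```

```bash
python3 - <<'E'
from h import *
go([.485,.4325,.003],0)
c=snap('wrist','w15')
E
```

```text
t 22.0 pos [0.4798 0.3849 0.1593] F [-0.1388 -0.6902 -1.3095] w 0.08692375064487343 q [  3.4427  26.7085 -57.4952  91.4384  22.5487  74.6796 -57.112 ]
rotvec deg [ 0.223  -0.4684 -0.3252] /120: [ 0.0019 -0.0039 -0.0027]  shift after turn (units .04): [3.9077 1.19   0.1298]  before turn [3.9132 1.1673 0.1664]
```

View pics/w15.png

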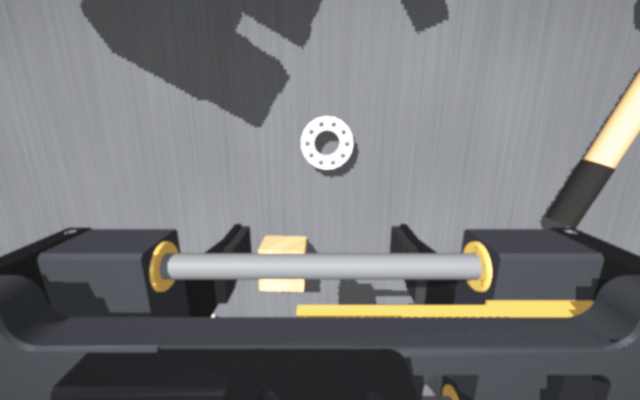

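```bash
python3 - <<'E'
from h import *
c=load('w15');g=c['frame'].min(2)
m=(g>200).astype(np.uint8);cs,_=cv2.findContours(m,cv2.RETR_EXTERNAL,cv2.CHAIN_APPROX_NONE)
k=[k for k in cs if cv2.pointPolygonTest(k,(327,143),False)>0][0]
P=np.array([onz(c,*q,.018)[:2] for q in k[:,0]],np.float32)*1000
print(cv2.minEnclosingCircle(P),cv2.fitEllipse(P))
go([.485,.4325,.003],0)
E
```

```text
((484.5253601074219, 433.6408386230469), 28.40923500061035) ((484.5881042480469, 433.7088928222656), (55.45526885986328, 55.70032501220703), 148.9468536376953)
t 22.05 pos [0.4801 0.3848 0.1596] F [ 0.0499 -0.748  -0.3101] w 0.08696710108779585 q [  3.4668  26.6899 -57.496   91.4249  22.5497  74.67   -57.1166]
rotvec deg [ 0.1904 -0.4358 -0.3416] /120: [ 0.0016 -0.0036 -0.0028]  shift after turn (units .04): [3.9141 1.1922 0.1215]  before turn [3.9201 1.1684 0.1553]
```

Emit:
drive_tool --increments '[[[0, 0.7, 0.12], [0.0016, -0.0036, -0.0028]], [[0.3, 0.5, 0], [0, 0, 0]], [[1, 0, 0], [0, 0, 0]], [[1, 0, 0], [0, 0, 0]], [[1, 0, 0], [0, 0, 0]], [[0.4, 0, 0], [0, 0, 0]], [[0.16, 0, 0], [0, 0, 0]], [[0, 0, 0], [0, 0, 0]], [[0, 0, 0], [0, 0, 0]]]'

```text
time_s: 22.95
tool_pos: [0.4851, 0.4354, 0.0073]
tool_rot: [62.8, 89.8, 62.9]
force: [0.6, -0.5, -0.0]
grip_width: 0.0869
```

```bash
python3 - <<'E'
from h import *
go([.485,.433,.004],0)
E
```

```text
t 22.95 pos [0.4851 0.4354 0.0073] F [ 0.5568 -0.5339 -0.0423] w 0.08694706086742639 q [ -7.0632  39.0198 -50.3019  93.7329  32.9037  62.9316 -66.3815]
rotvec deg [ 0.08    0.0934 -0.1823] /120: [ 0.0007  0.0008 -0.0015]  shift after turn (units .04): [ 0.0819 -0.061  -0.0017]  before turn [ 0.0817 -0.0613 -0.002 ]
```

Emit:
drive_tool --increments '[[[0.04, -0.05, 0], [0, 0, 0]], [[0, 0, 0], [0, 0, 0]], [[0, 0, 0], [0, 0, 0]], [[0, 0, 0], [0, 0, 0]], [[0, 0, 0], [0, 0, 0]], [[0, 0, 0], [0, 0, 0]], [[0, 0, 0], [0, 0, 0]]]' --hand -1 --squeeze 35

```text
time_s: 23.65
tool_pos: [0.4842, 0.4325, 0.0036]
tool_rot: [108.0, 89.9, 108.1]
force: [1.0, 0.1, 0.3]
grip_width: 0.0543
```

```bash
python3 - <<'E'
from h import *
go([.545,.0505,.12],0);snap('wrist','w16')
E
```

```text
t 23.65 pos [0.4842 0.4325 0.0036] F [1.0183 0.1451 0.2601] w 0.0542981590368597 q [ -6.9262  39.1086 -50.1863  94.0894  32.9828  62.679  -66.3332]
rotvec deg [ 0.1102 -0.0208 -0.0637] /120: [ 0.0009 -0.0002 -0.0005]  shift after turn (units .04): [-2.9107 -9.5506  1.5208]  before turn [-2.9219 -9.5502  1.5014]
```

View pics/w16.png

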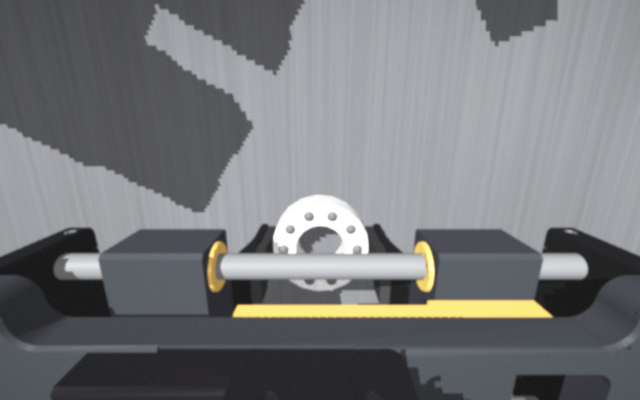

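```bash
python3 - <<'E'
from h import *
c=load('w16');p=tool()[0]
print(onz(c,321,245,.018)-p, onz(c,321,195,.018)-p,onz(c,321,291,.018)-p,onz(c,274,243,.018)-p,onz(c,369,243,.018)-p)
E
```

```text
[0.0001 0.0031 0.0144] [0.     0.0326 0.0144] [ 0.0002 -0.0267  0.0144] [-0.0266  0.0043  0.0144] [0.0273 0.0045 0.0144]
```

Emit:
drive_tool --increments '[[[-0.6, 0, 0], [0, 0, 0]], [[-1, 0, 0], [0, 0, 0]], [[-1, -0.2, 0.05], [0, 0, 0]], [[-0.2, -0.7, 0.15], [0, 0, 0]], [[0, -1, 0.17], [0, 0, 0]], [[0, -1, 0.17], [0, 0, 0]], [[0, -1, 0.17], [0, 0, 0]], [[0, -1, 0.17], [0, 0, 0]], [[0, -1, 0.17], [0, 0, 0]], [[0, -1, 0.17], [0, 0, 0]]]'

```text
time_s: 24.7
tool_pos: [0.5327, 0.1546, 0.1145]
tool_rot: [166.1, 89.9, 166.2]
force: [0.1, -0.4, -1.6]
grip_width: 0.0541
```

Emit:
drive_tool --increments '[[[0, -1, 0.17], [0, 0, 0]], [[0, -1, 0.15], [0, 0, 0]], [[0, -0.7, 0.14], [0, 0, 0]], [[0.6, 0, 0], [0, 0, 0]], [[0.6, 0, 0], [0, 0, 0]], [[0, 0, 0], [0, 0, 0]], [[0, 0, 0], [0, 0, 0]], [[0, 0, 0], [0, 0, 0]]]'

```text
time_s: 25.5
tool_pos: [0.5525, 0.0492, 0.0681]
tool_rot: [59.4, 89.9, 59.6]
force: [0.6, -0.4, -1.3]
grip_width: 0.0542
```

```bash
python3 - <<'E'
from h import *
go([.545,.048,.0036],0);c=snap('wrist','w17');c=snap('top','t17')
f=cv2.cvtColor(c['frame'],cv2.COLOR_RGB2BGR)
cv2.imwrite('pics/t17z.png',cv2.resize(f[130:250,230:390],None,fx=5,fy=5,interpolation=cv2.INTER_CUBIC))
E
```

```text
t 25.5 pos [0.5525 0.0492 0.0681] F [ 0.5742 -0.4033 -1.3387] w 0.05420060717195903 q [ 38.1148  23.1784 -54.2216 105.4347  21.1113  62.1318 -23.8401]
rotvec deg [ 0.1637  0.0389 -0.0661] /120: [ 0.0014  0.0003 -0.0006]  shift after turn (units .04): [ 1.613  -0.0308 -0.1884]  before turn [ 1.6129 -0.0321 -0.1896]
```

View pics/w17.png

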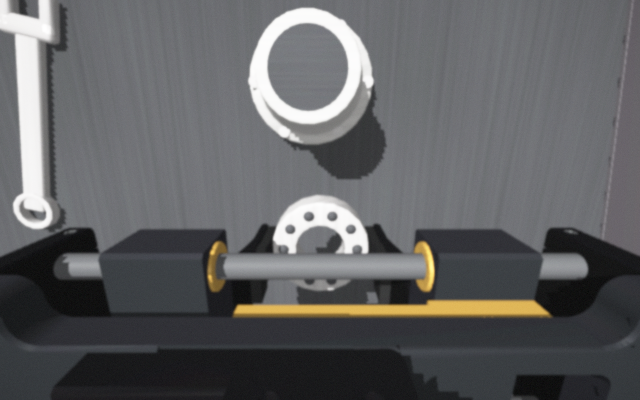

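The wrist view shows the bell's opening at about (308,66), straight ahead, and the held bearing at (321,243). I'll compute the bell centre from this view and compare.

```bash
python3 - <<'E'
from h import *
c=load('w17');g=c['frame'].min(2).astype(np.uint8)
p=np.array([.5525,.0492,.0681])
# opening: dark blob inside rim
m=(g<170).astype(np.uint8);n,l,st,ce=cv2.connectedComponentsWithStats(m)
i=l[66,308];k,_=cv2.findContours((l==i).astype(np.uint8),cv2.RETR_EXTERNAL,cv2.CHAIN_APPROX_NONE)
P=np.array([onz(c,*q,.066)[:2] for q in k[0][:,0]],np.float32)*1000
print('opening',st[i],cv2.fitEllipse(P))
print('flange near edge z10',onz(c,316,144,.01),'z0',onz(c,316,144,0),'left',onz(c,249,85,.01),'right',onz(c,374,80,.01))
print('bearing',onz(c,321,243.5,p[2]+.0144)-p, onz(c,321,243.5,p[2]+.0144))
E
```

```text
opening [ 268   23   80   88 5487] ((545.0507202148438, 147.76708984375), (42.412384033203125, 42.550331115722656), 176.48703002929688)
flange near edge z10 [0.5488 0.103  0.01  ] z0 [0.5487 0.1022 0.    ] left [0.5    0.1453 0.01  ] right [0.591 0.149 0.01 ]
bearing [0.0002 0.0041 0.0144] [0.5527 0.0533 0.0825]
```

View pics/t17z.png

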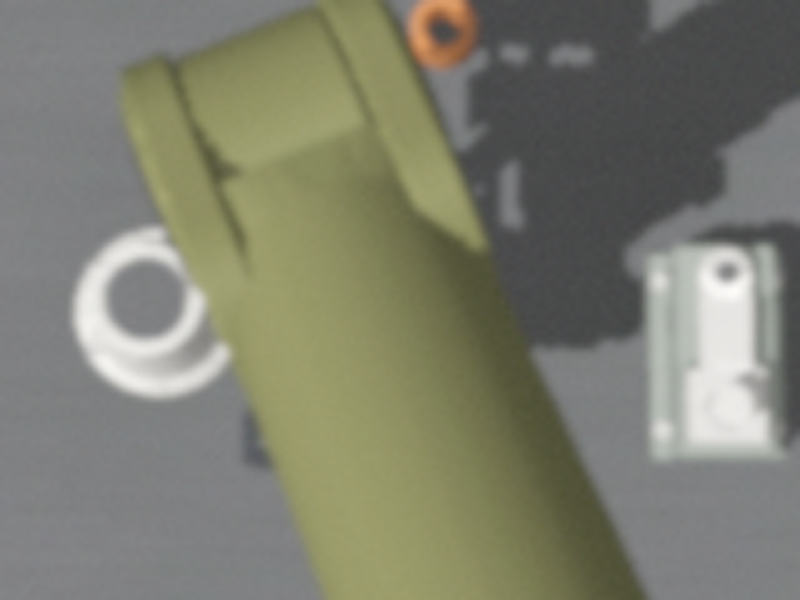

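Emit:
drive_tool --increments '[[[0.3, -0.07, -0.19], [0.001, 0, 0]], [[0.5, 0, 0], [0, 0, 0]], [[0.5, 0, 0], [0, 0, 0]], [[0.2, 0, 0], [0, 0, 0]], [[0, 0, 0], [0, 0, 0]], [[0, 0, 0], [0, 0, 0]], [[0, 0, 0], [0, 0, 0]]]'

```text
time_s: 26.3
tool_pos: [0.545, 0.046, 0.008]
tool_rot: [46.8, 89.9, 46.8]
force: [0.6, -0.2, -1.7]
grip_width: 0.0544
```

```bash
python3 - <<'E'
from h import *
go([.545,.0465,.0036],0);c=snap('wrist','w18')
E
```

```text
t 26.3 pos [0.545 0.046 0.008] F [ 0.5771 -0.2474 -1.7007] w 0.05439587582929782 q [ 35.9557  26.9767 -51.3813 108.9638  25.2394  56.056  -26.8991]
rotvec deg [-0.0024  0.0509 -0.0543] /120: [-0.      0.0004 -0.0005]  shift after turn (units .04): [ 0.1093  0.0135 -0.0011]  before turn [ 0.1093  0.0134 -0.0012]
```

Emit:
drive_tool --increments '[[[0.08, 0.01, 0], [0, 0, 0]], [[0.03, 0, 0], [0, 0, 0]], [[0, 0, 0], [0, 0, 0]], [[0, 0, 0], [0, 0, 0]]]'

```text
time_s: 26.75
tool_pos: [0.5447, 0.0462, 0.0035]
tool_rot: [108.8, 90.0, 108.8]
force: [-1.1, -1.0, 4.7]
grip_width: 0.054
```

Emit:
drive_tool --increments '[[[-0.01, 0, 0], [0, 0, 0]], [[0, 0, 0], [0, 0, 0]], [[0, 0, 0], [0, 0, 0]], [[0, 0, 0], [0, 0, 0]], [[-0.5, 0, 0], [0, 0, 0]], [[-1, 0, 0], [0, 0, 0]], [[-1, -0.3, 0], [0, 0, 0]], [[-1, -1, 0], [0, 0, 0]], [[-0.8, 0, 0], [0, 0, 0]], [[0, 0, 0], [0, 0, 0]]]' --hand 1

```text
time_s: 27.75
tool_pos: [0.5474, -0.0023, 0.1747]
tool_rot: [-3.5, 89.6, -3.6]
force: [0.3, -0.6, -1.0]
grip_width: 0.087
```

Emit:
drive_tool --increments '[[[0, 0, 0], [0, 0, 0]]]'

```text
time_s: 27.85
tool_pos: [0.5446, -0.0013, 0.1706]
tool_rot: [54.8, 90.0, 54.8]
force: [0.8, -0.4, 0.1]
grip_width: 0.0874
```

```bash
python3 - <<'E'
from h import *
go([.607,-.269,.17],0);c=snap('wrist','w19')
E
```

```text
t 27.85 pos [ 0.5446 -0.0013  0.1706] F [ 0.8227 -0.3595  0.0703] w 0.08739763051344915 q [ 48.2203  14.725  -57.7568 100.6778  13.0614  71.7725 -12.8325]
rotvec deg [-0.019   0.0154 -0.0218] /120: [-0.0002  0.0001 -0.0002]  shift after turn (units .04): [ 0.0161 -6.6914  1.5606]  before turn [ 0.014  -6.6908  1.5628]
```

View pics/w19.png

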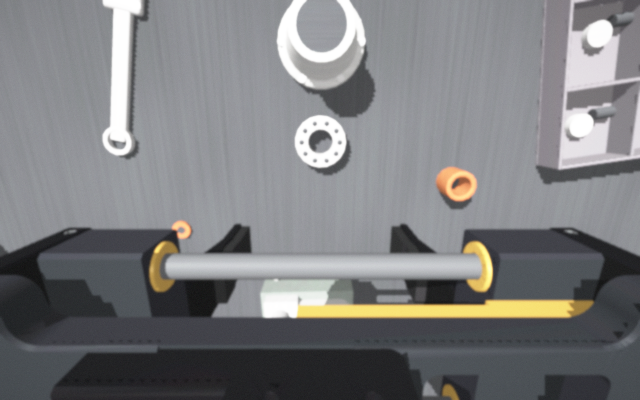

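```bash
cat > circ.py <<'E'
from h import *
def circ(c,u,v,z,thr=150):
    g=c['frame'].min(2);m=(g>thr).astype(np.uint8);cs,_=cv2.findContours(m,cv2.RETR_EXTERNAL,cv2.CHAIN_APPROX_NONE)
    k=[k for k in cs if cv2.pointPolygonTest(k,(u,v),False)>0]
    if not k: return None
    P=np.array([onz(c,*q,z)[:2] for q in k[0][:,0]],np.float32)*1000
    return cv2.minEnclosingCircle(P),cv2.fitEllipse(P)
E
python3 - <<'E'
from circ import *
c=load('w19')
for th in(140,180,): print(circ(c,300,141,.018,th),circ(c,321,142,.018,th))
print('flange near',onz(c,321,90,.01),onz(c,278,45,.01),onz(c,366,45,.01))
E
```

```text
(((545.4425659179688, -79.81046295166016), 388.8494873046875), ((541.0093994140625, 21.626449584960938), (314.2893981933594, 700.6889038085938), 91.36936950683594)) (((545.4425659179688, -79.81046295166016), 388.8494873046875), ((541.0093994140625, 21.626449584960938), (314.2893981933594, 700.6889038085938), 91.36936950683594))
(((543.6718139648438, 47.22827911376953), 28.699974060058594), ((543.7611083984375, 47.26224899291992), (55.93442153930664, 56.404693603515625), 129.65611267089844)) (((543.6718139648438, 47.22827911376953), 28.699974060058594), ((543.7611083984375, 47.26224899291992), (55.93442153930664, 56.404693603515625), 129.65611267089844))
flange near [0.5451 0.101  0.01  ] [0.5006 0.1446 0.01  ] [0.5915 0.1446 0.01  ]
```

Bearing sits with about 26 mm gap, level within 2 mm. Now the plug.

Emit:
drive_tool --increments '[[[0, -0.7, 0.14], [0, 0, 0]], [[0, -1, 0.2], [0, 0, 0]], [[0, -1, 0.2], [0, 0, 0]], [[0, -1, 0.2], [0, 0, 0]], [[0, -1, 0.2], [0, 0, 0]], [[0, -1, 0.2], [0, 0, 0]], [[0, -1, 0.2], [0, 0, 0]], [[0, -0.9, 0.2], [0, 0, 0]], [[0, -0.3, 0], [0, 0, 0]], [[0, 0, 0], [0, 0, 0]]]' --hand 0.2

```text
time_s: 28.9
tool_pos: [0.6047, -0.3188, 0.1673]
tool_rot: [144.4, 89.7, 144.3]
force: [-0.1, -0.2, -0.3]
grip_width: 0.0521
```

Emit:
drive_tool --increments '[[[0, 0, 0], [0, 0, 0]], [[0, 0, 0], [0, 0, 0]]]'

```text
time_s: 29.1
tool_pos: [0.6063, -0.3141, 0.1698]
tool_rot: [119.2, 89.9, 119.4]
force: [-0.1, -0.2, 0.5]
grip_width: 0.0518
```

```bash
python3 - <<'E'
from h import *
go([.607,-.269,.012],0);c=snap('wrist','w20')
f=cv2.cvtColor(c['frame'],cv2.COLOR_RGB2BGR)
cv2.imwrite('pics/w20z.png',cv2.resize(f[80:220,240:400],None,fx=5,fy=4.28,interpolation=cv2.INTER_CUBIC))
E
```

```text
t 29.1 pos [ 0.6063 -0.3141  0.1698] F [-0.1217 -0.199   0.4786] w 0.05179397579117124 q [ 58.0069  31.353  -47.126   80.4487  22.8279  78.1221  10.6251]
rotvec deg [ 0.2204 -0.0706 -0.1258] /120: [ 0.0018 -0.0006 -0.001 ]  shift after turn (units .04): [3.9462 1.1278 0.017 ]  before turn [3.9486 1.119  0.0262]
```

View pics/w20.png

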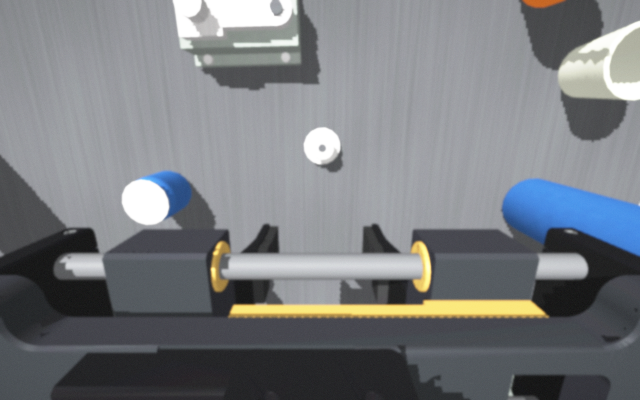

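```bash
python3 - <<'E'
from circ import *
c=load('w20');print(circ(c,312,147,.008,180),onz(c,322.5,148,.028))
t=load('top0');print(onz(t,441,92,0),onz(t,463,55,.2))
go([.607,-.269,.012],0)
E
```

```text
(((606.9910278320312, -271.02642822265625), 21.592044830322266), ((606.5480346679688, -270.21234130859375), (39.57337188720703, 42.52059555053711), 121.79591369628906)) [ 0.608  -0.2714  0.028 ]
[ 0.8362 -0.3369  0.    ] [ 0.8476 -0.3236  0.2   ]
t 29.15 pos [ 0.6064 -0.3146  0.1701] F [ 0.2473  0.0788 -0.6589] w 0.05219719080011085 q [ 58.0146  31.3384 -47.1132  80.4272  22.8456  78.1201  10.6274]
rotvec deg [ 0.1994 -0.0505 -0.0872] /120: [ 0.0017 -0.0004 -0.0007]  shift after turn (units .04): [3.9532 1.139  0.016 ]  before turn [3.9549 1.1329 0.0234]
```

Emit:
drive_tool --increments '[[[0, 0.7, 0.03], [0.0017, 0, 0]], [[0.4, 0.415, 0], [0, 0, 0]], [[1, 0, 0], [0, 0, 0]], [[1, 0, 0], [0, 0, 0]], [[1, 0, 0], [0, 0, 0]], [[0.4, 0, 0], [0, 0, 0]], [[0.1, 0, 0], [0, 0, 0]], [[0, 0, 0], [0, 0, 0]], [[0, 0, 0], [0, 0, 0]]]'

```text
time_s: 30.05
tool_pos: [0.6088, -0.2728, 0.0164]
tool_rot: [-9.4, 89.9, -9.6]
force: [0.3, 0.3, 0.0]
grip_width: 0.0522
```

```bash
python3 - <<'E'
from h import *
go([.6075,-.270,.012],0);c=snap('wrist','w21')
E
```

```text
t 30.05 pos [ 0.6088 -0.2728  0.0164] F [0.2505 0.2841 0.0171] w 0.05219284133278207 q [ 54.0933  37.3066 -43.9317  91.136   28.1471  62.9694   2.8356]
rotvec deg [-0.1981  0.1471  0.0245] /120: [-0.0017  0.0012  0.0002]  shift after turn (units .04): [ 0.1112  0.0697 -0.0327]  before turn [ 0.1111  0.0697 -0.0332]
```

View pics/w21.png

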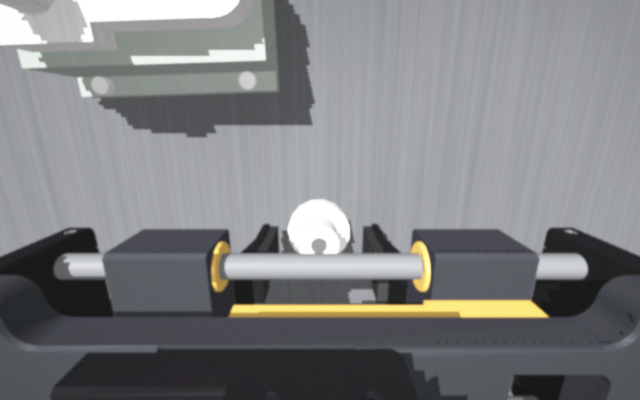

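Emit:
drive_tool --increments '[[[0.08, 0.09, -0.03], [-0.0015, 0.0012, 0]], [[0, 0, 0], [0, 0, 0]], [[0, 0, 0], [0, 0, 0]]]'

```text
time_s: 30.4
tool_pos: [0.606, -0.2689, 0.0112]
tool_rot: [167.7, 89.8, 167.7]
force: [-0.2, -0.6, 0.2]
grip_width: 0.0521
```

Emit:
drive_tool --increments '[[[0, 0, 0], [0, 0, 0]], [[0, 0, 0], [0, 0, 0]], [[0, 0, 0], [0, 0, 0]], [[0, 0, 0], [0, 0, 0]], [[0, 0, 0], [0, 0, 0]], [[0, 0, 0], [0, 0, 0]], [[0, 0, 0], [0, 0, 0]]]' --hand -1 --squeeze 25

```text
time_s: 31.1
tool_pos: [0.6067, -0.269, 0.0114]
tool_rot: [160.5, 89.9, 160.4]
force: [1.2, -0.1, 2.1]
grip_width: 0.0228
```

```bash
python3 - <<'E'
from h import *
go([.5447,.047,.13],0);c=snap('wrist','w22')
print(onz(c,319,244,.028)-tool()[0])
f=cv2.cvtColor(c['frame'],cv2.COLOR_RGB2BGR)
cv2.imwrite('pics/w22z.png',cv2.resize(f[180:300,260:380],None,fx=5,fy=5,interpolation=cv2.INTER_CUBIC))
E
```

```text
t 31.1 pos [ 0.6067 -0.269   0.0114] F [ 1.1839 -0.0747  2.0958] w 0.02278363826403153 q [ 53.8761  37.4594 -43.8433  91.5959  28.3015  62.6742   2.5985]
rotvec deg [-0.0243 -0.0981 -0.0348] /120: [-0.0002 -0.0008 -0.0003]  shift after turn (units .04): [-2.9661  7.9012 -1.5497]  before turn [-2.9586  7.9024 -1.5582]
[-0.0009  0.0048  0.0166]
```

View pics/w22z.png

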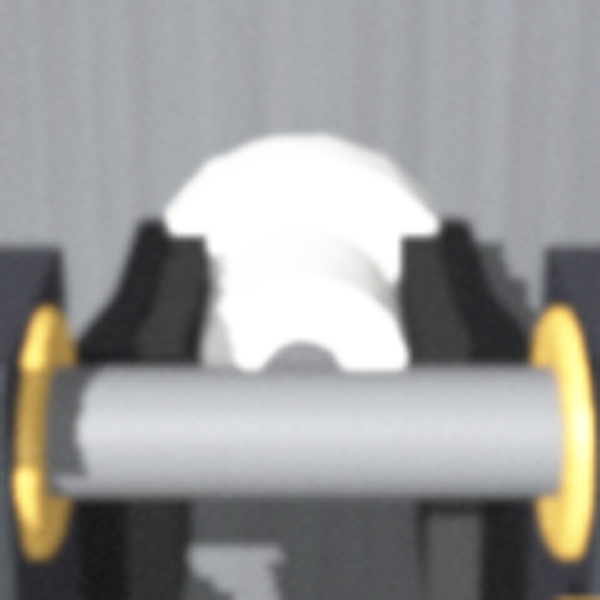

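```bash
python3 - <<'E'
from h import *
c=load('w22');p=tool()[0]
print(onz(c,320,206.4,.010)-p,onz(c,320,254,.028)-p)
print(onz(load('w16'),321,195,.018)-[.4842,.4325,.0036])
E
```

```text
[-0.0004  0.0212 -0.0014] [-0.0004 -0.0013  0.0166]
[0.     0.0326 0.0144]
```

Emit:
drive_tool --increments '[[[-0.5, 0, 0], [0, 0, 0]], [[-1, 0, 0], [0, 0, 0]], [[-1, 0.2, 0], [0, 0, 0]], [[-0.3, 0.8, -0.15], [0, 0, 0]], [[0, 1, -0.2], [0, 0, 0]], [[0, 1, -0.2], [0, 0, 0]], [[0, 1, -0.2], [0, 0, 0]], [[0, 1, -0.2], [0, 0, 0]], [[0, 1, -0.2], [0, 0, 0]], [[0, 1, -0.2], [0, 0, 0]]]'

```text
time_s: 32.15
tool_pos: [0.5506, 0.0119, 0.1225]
tool_rot: [-179.7, 89.7, -179.8]
force: [0.4, 0.5, -1.6]
grip_width: 0.0228
```

Emit:
drive_tool --increments '[[[0, 0.7, -0.15], [0, 0, 0]], [[0.4, 0.24, -0.05], [0, 0, 0]], [[0.6, 0, 0], [0, 0, 0]], [[0.6, 0, 0], [0, 0, 0]], [[0, 0, 0], [0, 0, 0]], [[0, 0, 0], [0, 0, 0]], [[0, 0, 0], [0, 0, 0]]]'

```text
time_s: 32.85
tool_pos: [0.5448, 0.0486, 0.0604]
tool_rot: [157.8, 89.9, 157.7]
force: [1.0, 1.0, -0.0]
grip_width: 0.0228
```

```bash
python3 - <<'E'
from h import *
go([.5445,.0487,.0294],0);c=snap('wrist','w23')
E
```

```text
t 32.85 pos [0.5448 0.0486 0.0604] F [ 1.0203  1.0244 -0.0089] w 0.022812877726955783 q [ 38.5207  23.0123 -54.3828 106.7054  21.1632  61.236  -24.2236]
rotvec deg [-0.0493 -0.1256 -0.0514] /120: [-0.0004 -0.001  -0.0004]  shift after turn (units .04): [ 0.7745  0.0033 -0.0087]  before turn [ 0.7745  0.0026 -0.007 ]
```

View pics/w23.png

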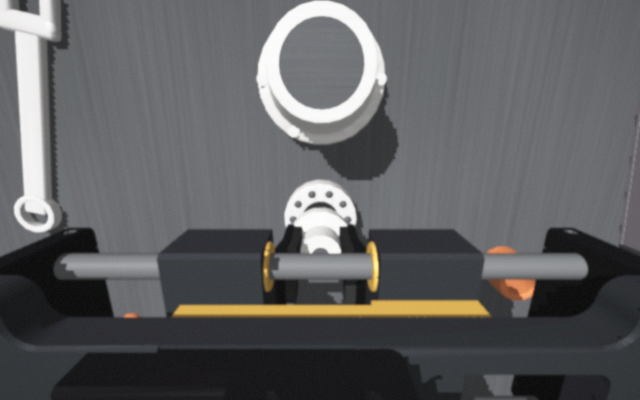

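```bash
python3 - <<'E'
from h import *
c=load('w23');f=cv2.cvtColor(c['frame'],cv2.COLOR_RGB2BGR)
cv2.imwrite('pics/w23z.png',cv2.resize(f[170:270,270:370],None,fx=6,fy=6,interpolation=cv2.INTER_CUBIC))
print('bearing far',onz(c,320.5,181,.018),'L',onz(c,284,207,.018),'R',onz(c,357,207,.018))
E
```

```text
bearing far [0.5446 0.0767 0.018 ] L [0.5169 0.0565 0.018 ] R [0.5723 0.0565 0.018 ]
```

View pics/w23z.png

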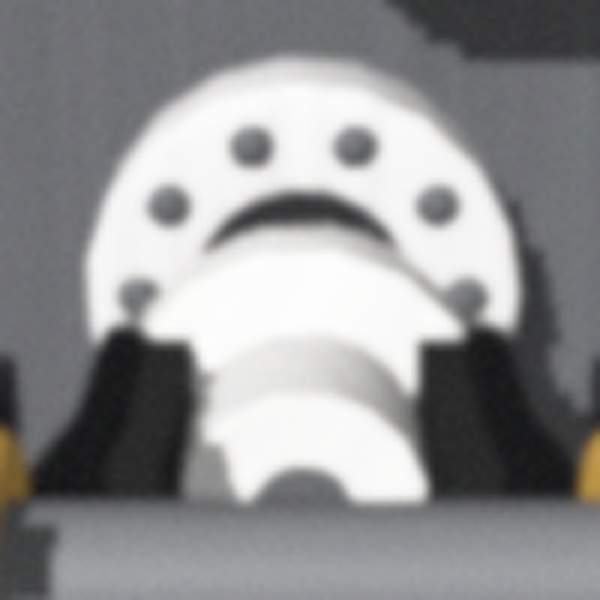

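```bash
python3 - <<'E'
from h import *
c=load('w23');p=np.array([.5448,.0486,.0604]);f=lambda q:((q[0]+.5)/6-.5+270,(q[1]+.5)/6-.5+170)
print('bearing topfar',onz(c,*f((303,84)),.018),'botfar',onz(c,*f((303,58)),0),'bore far',onz(c,*f((302,192)),.018))
zb=p[2]-.0114
print('plug botfar',onz(c,*f((303,224)),zb),'disc topfar',onz(c,*f((303,247)),zb+.01),'knob topfar',onz(c,*f((303,390)),zb+.028))
print('L/R top', onz(c,*f((87,270)),.018),onz(c,*f((518,270)),.018))
print('w22 disc botfar',onz(load('w22'),320,206.4,0)-[.6067,-.269,0],'w16',onz(load('w16'),321,195,0)-[.4842,.4325,0])
E
```

```text
bearing topfar [0.5443 0.0747 0.018 ] botfar [0.5443 0.0742 0.    ] bore far [0.5442 0.0608 0.018 ]
plug botfar [0.5444 0.0663 0.049 ] disc topfar [0.5445 0.067  0.059 ] knob topfar [0.5445 0.059  0.077 ]
L/R top [0.5168 0.0504 0.018 ] [0.5717 0.0505 0.018 ]
w22 disc botfar [-0.0005  0.018   0.    ] w16 [0.0001 0.0278 0.    ]
```

Plug centre (0.5445,0.0468) versus bearing centre (0.5443,0.0466) in the same view: aligned. I'll lower it.

Emit:
drive_tool --increments '[[[0.3, 0, 0], [0, -0.001, 0]], [[0.3, 0, 0], [0, 0, 0]], [[0.12, 0, 0], [0, 0, 0]], [[0.04, 0, 0], [0, 0, 0]], [[0, 0, 0], [0, 0, 0]], [[0, 0, 0], [0, 0, 0]]]'

```text
time_s: 33.5
tool_pos: [0.543, 0.0482, 0.0293]
tool_rot: [-168.9, 89.8, -168.9]
force: [-6.2, -2.5, 9.5]
grip_width: 0.0227
```

Emit:
drive_tool --increments '[[[-0.015, 0, 0], [0, 0, 0]], [[0, 0, 0], [0, 0, 0]], [[0, 0, 0], [0, 0, 0]]]'

```text
time_s: 33.8
tool_pos: [0.544, 0.0486, 0.0293]
tool_rot: [154.1, 89.9, 154.1]
force: [-0.7, 0.4, 1.6]
grip_width: 0.0229
```

```bash
python3 - <<'E'
from h import *
go([.5445,.0487,.0294],0)
E
```

```text
t 33.8 pos [0.544  0.0486 0.0293] F [-0.6975  0.4019  1.6366] w 0.02285124182610867 q [ 36.9813  25.3354 -52.8051 108.1677  23.5504  58.2276 -25.9838]
rotvec deg [-0.026  -0.1037 -0.0504] /120: [-0.0002 -0.0009 -0.0004]  shift after turn (units .04): [-0.0026  0.0025  0.0137]  before turn [-0.0026  0.0025  0.0137]
```

Emit:
drive_tool --increments '[[[0, 0, 0], [0, 0, 0]], [[0, 0, 0], [0, 0, 0]], [[0, 0, 0], [0, 0, 0]], [[0, 0, 0], [0, 0, 0]], [[-0.5, 0, 0], [0, 0, 0]], [[-1, 0, 0], [0, 0, 0]], [[-1, -0.3, 0], [0, 0, 0]], [[-1, -1, 0], [0, 0, 0]], [[0, 0, 0], [0, 0, 0]], [[0, 0, 0], [0, 0, 0]]]' --hand 0.2

```text
time_s: 34.8
tool_pos: [0.5448, -0.0, 0.1654]
tool_rot: [31.4, 90.0, 31.2]
force: [-0.2, -0.0, -0.0]
grip_width: 0.0521
```

```bash
python3 - <<'E'
from h import *
go([.513,-.435,.17],0);c=snap('wrist','w24')
f=cv2.cvtColor(c['frame'],cv2.COLOR_RGB2BGR)
cv2.imwrite('pics/w24z.png',cv2.resize(f[0:200,240:400],None,fx=4,fy=3,interpolation=cv2.INTER_CUBIC))
E
```

```text
t 34.8 pos [ 0.5448 -0.      0.1654] F [-0.1924 -0.0014 -0.044 ] w 0.052110849615926984 q [ 47.9353  15.0901 -57.7049 101.016   13.4286  71.2526 -13.4263]
rotvec deg [-0.1883  0.0202 -0.0123] /120: [-0.0016  0.0002 -0.0001]  shift after turn (units .04): [ -0.1142 -10.8741  -0.7957]  before turn [ -0.1168 -10.8766  -0.7599]
```

View pics/w24z.png

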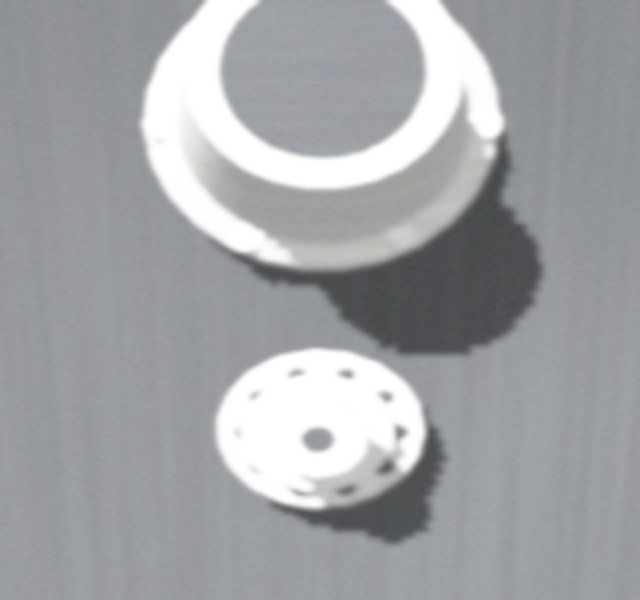

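Plug is centred on the bearing. Now the pinion.

Emit:
drive_tool --increments '[[[0, -0.7, 0], [-0.0016, 0, 0]], [[0, -1, -0.08], [0, 0, 0]], [[0, -1, -0.08], [0, 0, 0]], [[0, -1, -0.08], [0, 0, 0]], [[0, -1, -0.08], [0, 0, 0]], [[0, -1, -0.08], [0, 0, 0]], [[0, -1, -0.08], [0, 0, 0]], [[0, -1, -0.08], [0, 0, 0]], [[0, -1, -0.08], [0, 0, 0]], [[0, -1, -0.08], [0, 0, 0]]]' --hand 0

```text
time_s: 35.85
tool_pos: [0.5165, -0.3864, 0.1625]
tool_rot: [131.9, 89.7, 132.3]
force: [1.0, 0.1, 0.4]
grip_width: 0.0435
```

Emit:
drive_tool --increments '[[[0, -1, -0.07], [0, 0, 0]], [[0, -1, 0], [0, 0, 0]], [[0, -0.4, 0], [0, 0, 0]], [[0, 0, 0], [0, 0, 0]], [[0, 0, 0], [0, 0, 0]], [[0, 0, 0], [0, 0, 0]]]'

```text
time_s: 36.45
tool_pos: [0.5153, -0.4798, 0.1639]
tool_rot: [117.7, 89.8, 118.1]
force: [-0.1, -0.0, 0.3]
grip_width: 0.044
```

```bash
python3 - <<'E'
from h import *
go([.513,-.435,.032],0);c=snap('wrist','w25')
E
```

```text
t 36.45 pos [ 0.5153 -0.4798  0.1639] F [-0.0608 -0.0193  0.3001] w 0.04397186096338438 q [ 69.9094  33.094  -43.2236  77.3285  22.3499  78.3555  27.2725]
rotvec deg [ 0.3866 -0.0859 -0.1624] /120: [ 0.0032 -0.0007 -0.0014]  shift after turn (units .04): [ 3.2971  1.1204 -0.0566]  before turn [ 3.3003  1.1114 -0.0441]
```

View pics/w25.png

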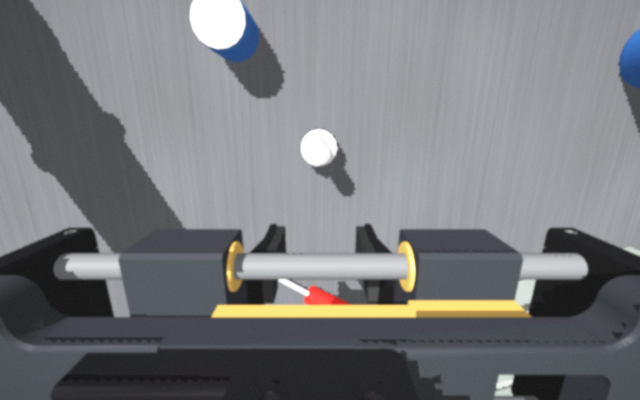

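```bash
python3 - <<'E'
from circ import *
c=load('w25');print(circ(c,319,148,.026,180))
f=cv2.cvtColor(c['frame'],cv2.COLOR_RGB2BGR)
cv2.imwrite('pics/w25z.png',cv2.resize(f[120:180,290:350],None,fx=8,fy=8,interpolation=cv2.INTER_CUBIC))
E
```

```text
(((511.99102783203125, -436.0416259765625), 20.07884979248047), ((511.8147277832031, -435.5628967285156), (37.30054473876953, 39.3134880065918), 126.17247772216797))
```

View pics/w25z.png

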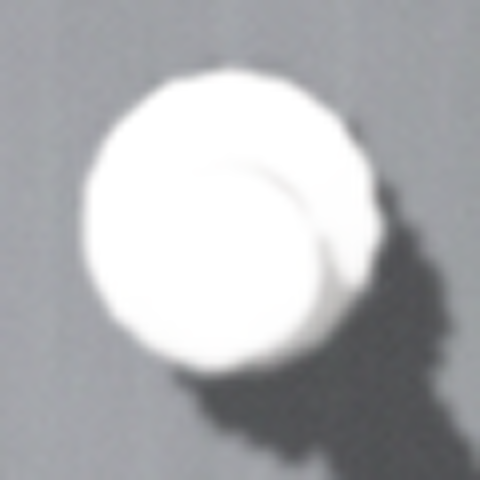

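Emit:
drive_tool --increments '[[[0, 0.7, -0.06], [0.003, -0.0007, -0.0014]], [[0, 0.41, 0], [0, 0, 0]], [[0.8, 0, 0], [0, 0, 0]], [[1, 0, 0], [0, 0, 0]], [[1, 0, 0], [0, 0, 0]], [[0.45, 0, 0], [0, 0, 0]], [[0, 0, 0], [0, 0, 0]], [[0, 0, 0], [0, 0, 0]]]'

```text
time_s: 37.3
tool_pos: [0.5127, -0.4387, 0.036]
tool_rot: [-56.9, 89.8, -57.1]
force: [1.4, -0.3, 0.8]
grip_width: 0.0438
```

```bash
python3 - <<'E'
from h import *
go([.5127,-.4355,.031],0);c=snap('wrist','w26')
E
```

```text
t 37.3 pos [ 0.5127 -0.4387  0.036 ] F [ 1.3768 -0.3414  0.8191] w 0.04379630570432042 q [ 68.5162  35.8212 -41.4993  89.3327  25.549   64.4453  21.1313]
rotvec deg [-0.1548  0.1069  0.1647] /120: [-0.0013  0.0009  0.0014]  shift after turn (units .04): [ 0.1244  0.0807 -0.0009]  before turn [ 0.1241  0.081  -0.0014]
```

View pics/w26.png

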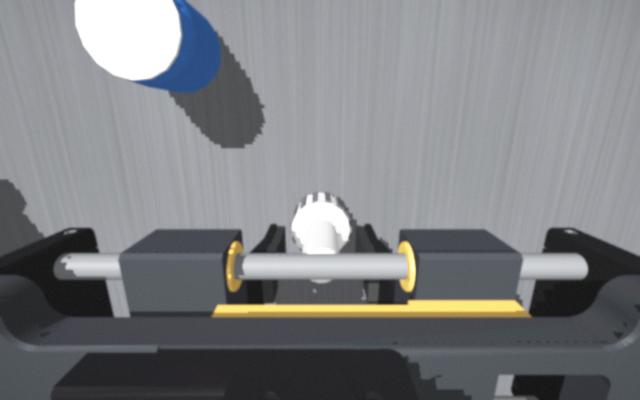

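Emit:
drive_tool --increments '[[[0.06, 0.05, 0], [-0.0013, 0.0009, 0.0014]], [[0, 0, 0], [0, 0, 0]], [[0, 0, 0], [0, 0, 0]]]'

```text
time_s: 37.65
tool_pos: [0.512, -0.4371, 0.033]
tool_rot: [-174.7, 90.0, -174.7]
force: [-0.1, 0.3, 0.3]
grip_width: 0.0434
```

Emit:
drive_tool --increments '[[[0, 0, 0], [0, 0, 0]], [[0, 0, 0], [0, 0, 0]], [[0, 0, 0], [0, 0, 0]], [[0, 0, 0], [0, 0, 0]], [[0, 0, 0], [0, 0, 0]], [[0, 0, 0], [0, 0, 0]]]' --hand -1 --squeeze 35

```text
time_s: 38.25
tool_pos: [0.5118, -0.4368, 0.032]
tool_rot: [142.2, 89.9, 142.2]
force: [1.1, -0.3, -1.3]
grip_width: 0.0191
```

```bash
python3 - <<'E'
from h import *
go([.6365,.147,.15],0);c=snap('wrist','w27')
f=cv2.cvtColor(c['frame'],cv2.COLOR_RGB2BGR)
cv2.imwrite('pics/w27z.png',cv2.resize(f[180:300,260:380],None,fx=5,fy=5,interpolation=cv2.INTER_CUBIC))
E
```

```text
t 38.25 pos [ 0.5118 -0.4368  0.032 ] F [ 1.1083 -0.2951 -1.2693] w 0.019081424157713012 q [ 68.4381  36.0619 -41.4409  89.5099  25.5998  64.3427  21.1289]
rotvec deg [-0.0354 -0.0715 -0.0554] /120: [-0.0003 -0.0006 -0.0005]  shift after turn (units .04): [-2.9504 14.5938  3.1169]  before turn [-2.9402 14.5985  3.1042]
```

View pics/w27z.png

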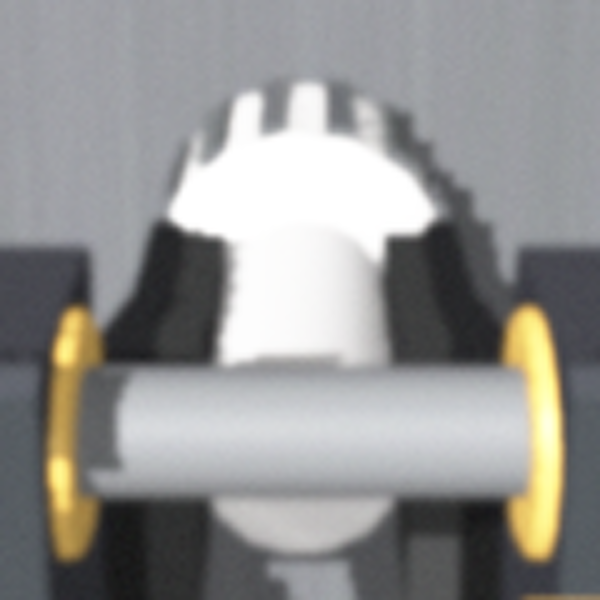

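Emit:
drive_tool --increments '[[[-0.5, 0, 0], [0, 0, 0]], [[-1, 0, 0], [0, 0, 0]], [[-1, 0.2, 0], [0, 0, 0]], [[-0.2, 0.8, 0.18], [0, 0, 0]], [[0, 1, 0.22], [0, 0, 0]], [[0, 1, 0.22], [0, 0, 0]], [[0, 1, 0.22], [0, 0, 0]], [[0, 1, 0.22], [0, 0, 0]], [[0, 1, 0.22], [0, 0, 0]], [[0, 1, 0.22], [0, 0, 0]]]'

```text
time_s: 39.3
tool_pos: [0.5713, -0.1556, 0.1396]
tool_rot: [170.1, 89.8, 170.0]
force: [0.1, 0.2, -2.5]
grip_width: 0.0189
```

Emit:
drive_tool --increments '[[[0, 1, 0.22], [0, 0, 0]], [[0, 1, 0.22], [0, 0, 0]], [[0, 1, 0.22], [0, 0, 0]], [[0, 1, 0.22], [0, 0, 0]], [[0, 1, 0.22], [0, 0, 0]], [[0, 1, 0.22], [0, 0, 0]], [[0, 0.7, 0.22], [0, 0, 0]], [[0, 0, 0], [0, 0, 0]], [[0, 0, 0], [0, 0, 0]], [[0, 0, 0], [0, 0, 0]]]'

```text
time_s: 40.3
tool_pos: [0.6335, 0.1091, 0.1396]
tool_rot: [-166.4, 89.8, -166.5]
force: [1.2, -0.1, -2.5]
grip_width: 0.0189
```

```bash
python3 - <<'E'
from h import *
print(onz(load('w27'),320,206.2,.026)-[.5118,-.4368,0])
go([.635,.147,.033],0);c=snap('wrist','w28')
E
```

```text
[-0.0004  0.02    0.026 ]
t 40.3 pos [0.6335 0.1091 0.1396] F [ 1.2009 -0.1172 -2.5427] w 0.018887248196397078 q [ 26.7299  29.5198 -52.2143  88.6308  23.8896  73.8516 -28.8071]
rotvec deg [-0.1384 -0.1738  0.0419] /120: [-0.0012 -0.0014  0.0003]  shift after turn (units .04): [2.6643 0.9479 0.0383]  before turn [2.6635 0.9499 0.0441]
```

View pics/w28.png

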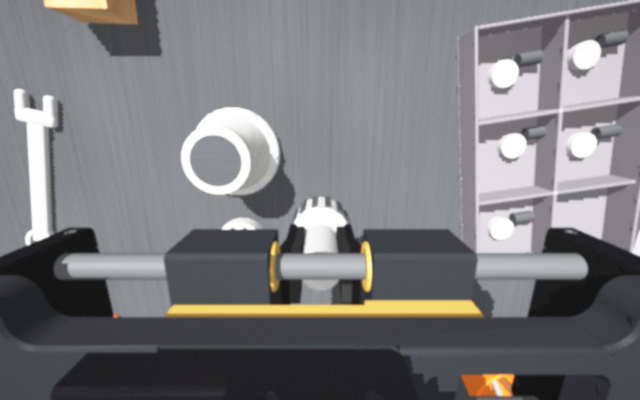

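```bash
python3 - <<'E'
from h import *
c=load('w28');g=c['frame'].min(2)
m=(g<170).astype(np.uint8);n,l,st,ce=cv2.connectedComponentsWithStats(m,connectivity=4)
i=l[160,218];k,_=cv2.findContours((l==i).astype(np.uint8),cv2.RETR_EXTERNAL,cv2.CHAIN_APPROX_NONE)
P=np.array([onz(c,*q,.066)[:2] for q in k[0][:,0]],np.float32)*1000
print(st[i],cv2.fitEllipse(P),'flange right',onz(c,280,155,.01))
go([.635,.1475,.033],0)
E
```

```text
[ 191  136   50   49 1927] ((545.0396728515625, 147.7262725830078), (40.62947082519531, 40.91222381591797), 53.37331771850586) flange right [0.5914 0.1456 0.01  ]
t 40.35 pos [0.6336 0.1088 0.1397] F [ 0.3813 -0.5479 -2.9289] w 0.019177092868133738 q [ 26.7618  29.5079 -52.2159  88.6246  23.8819  73.845  -28.81  ]
rotvec deg [-0.1765 -0.1553  0.0347] /120: [-0.0015 -0.0013  0.0003]  shift after turn (units .04): [2.6683 0.9675 0.0345]  before turn [2.6676 0.9692 0.0388]
```

Emit:
drive_tool --increments '[[[0, 0.6, 0.047], [-0.0015, -0.0013, 0]], [[0, 0.368, 0], [0, 0, 0]], [[0.6, 0, 0], [0, 0, 0]], [[0.8, 0, 0], [0, 0, 0]], [[0.7, 0, 0], [0, 0, 0]], [[0.4, 0, 0], [0, 0, 0]], [[0, 0, 0], [0, 0, 0]], [[0, 0, 0], [0, 0, 0]], [[0, 0, 0], [0, 0, 0]]]'

```text
time_s: 41.25
tool_pos: [0.637, 0.1503, 0.0423]
tool_rot: [23.8, 89.8, 23.9]
force: [0.0, 0.5, -1.6]
grip_width: 0.0193
```

```bash
python3 - <<'E'
from h import *
go([.6355,.1475,.032],0)
E
```

```text
t 41.25 pos [0.637  0.1503 0.0423] F [ 0.0395  0.4596 -1.6499] w 0.019254020505906282 q [ 20.7054  35.8981 -49.085   92.1881  29.1932  65.2582 -35.2745]
rotvec deg [ 0.125   0.2272 -0.1004] /120: [ 0.001   0.0019 -0.0008]  shift after turn (units .04): [ 0.2576 -0.0706 -0.0379]  before turn [ 0.2574 -0.071  -0.039 ]
```

Emit:
drive_tool --increments '[[[0.1, -0.05, -0.03], [0.001, 0.0015, -0.0008]], [[0.08, 0, 0], [0, 0, 0]], [[0, 0, 0], [0, 0, 0]], [[0, 0, 0], [0, 0, 0]], [[0, 0, 0], [0, 0, 0]]]'

```text
time_s: 41.75
tool_pos: [0.6346, 0.1479, 0.0332]
tool_rot: [-161.9, 89.9, -161.9]
force: [0.4, -0.3, -2.8]
grip_width: 0.0187
```

```bash
python3 - <<'E'
from h import *
go([.6355,.1475,.032],0)
E
```

```text
t 41.75 pos [0.6346 0.1479 0.0332] F [ 0.4248 -0.2946 -2.8434] w 0.01872558598974883 q [ 20.6179  36.3704 -48.7106  92.6304  29.4966  64.7833 -35.491 ]
rotvec deg [ 0.018  -0.1134  0.0371] /120: [ 0.0001 -0.0009  0.0003]  shift after turn (units .04): [ 0.0311 -0.0093  0.0232]  before turn [ 0.0311 -0.0093  0.0232]
```

Emit:
drive_tool --increments '[[[0.02, 0, 0.025], [0, -0.0009, 0]], [[0.015, 0, 0], [0, 0, 0]], [[0, 0, 0], [0, 0, 0]], [[0, 0, 0], [0, 0, 0]], [[0, 0, 0], [0, 0, 0]]]'

```text
time_s: 42.25
tool_pos: [0.6358, 0.1479, 0.032]
tool_rot: [-63.0, 90.0, -63.0]
force: [0.8, -0.2, -1.8]
grip_width: 0.0188
```

Emit:
drive_tool --increments '[[[0.015, 0, 0], [0, 0, 0]], [[0, 0, 0], [0, 0, 0]], [[0, 0, 0], [0, 0, 0]]]'

```text
time_s: 42.55
tool_pos: [0.6359, 0.1478, 0.0319]
tool_rot: [-57.0, 89.9, -57.0]
force: [-0.6, -1.2, 5.2]
grip_width: 0.0192
```

Contact; I release, rise and check.

Emit:
drive_tool --increments '[[[-0.01, 0, 0], [0, 0, 0]], [[0, 0, 0], [0, 0, 0]], [[0, 0, 0], [0, 0, 0]], [[0, 0, 0], [0, 0, 0]], [[-0.4, 0, 0], [0, 0, 0]], [[-1, 0, 0], [0, 0, 0]], [[-1, 0, 0], [0, 0, 0]], [[-1, -0.3, 0], [0, 0, 0]], [[-0.5, -1, 0], [0, 0, 0]], [[0, 0, 0], [0, 0, 0]]]' --hand -0.1

```text
time_s: 43.55
tool_pos: [0.639, 0.0896, 0.1924]
tool_rot: [-32.3, 89.5, -32.7]
force: [0.0, -1.0, -1.0]
grip_width: 0.0393
```

Emit:
drive_tool --increments '[[[0, -0.5, 0], [0, 0, 0]], [[0, 0, 0], [0, 0, 0]], [[0, 0, 0], [0, 0, 0]]]'

```text
time_s: 43.85
tool_pos: [0.6355, 0.076, 0.1878]
tool_rot: [-110.1, 90.0, -110.1]
force: [-0.6, -0.1, 0.3]
grip_width: 0.039
```

```bash
python3 - <<'E'
from h import *
go([.5,-.5,.2],0);c=snap('wrist','w30');snap('scene','s30')
E
```

```text
t 43.85 pos [0.6355 0.076  0.1878] F [-0.6267 -0.0615  0.3416] w 0.03899541983053775 q [ 30.4694  26.9241 -53.2437  85.9319  21.7856  78.0701 -24.3445]
rotvec deg [-0.0375 -0.0091  0.025 ] /120: [-0.0003 -0.0001  0.0002]  shift after turn (units .04): [ -0.3041 -14.399   -3.3884]  before turn [ -0.2973 -14.4014  -3.379 ]
```

View pics/w30.png

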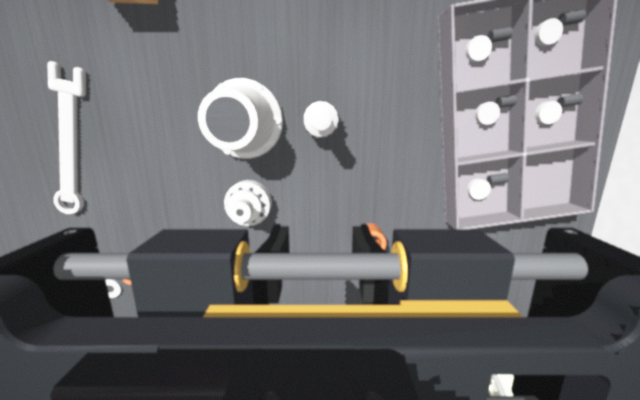

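View pics/s30.png

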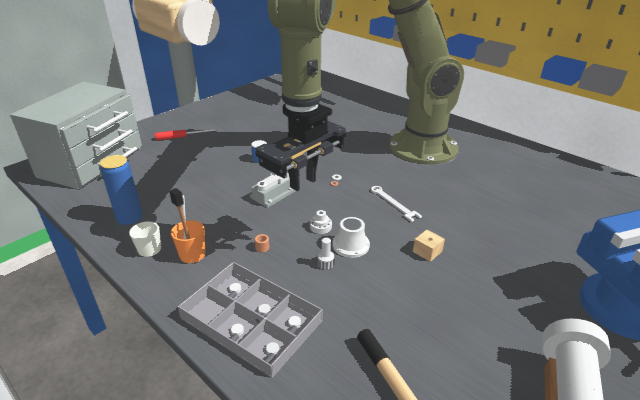

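All five parts are placed. I'll retreat to give the top camera a clear view for the final check.

Emit:
drive_tool --increments '[[[0, -0.7, -0.1], [0, 0, 0]], [[0, -1, -0.2], [0, 0, 0]], [[0, -1, -0.2], [0, 0, 0]], [[0, -1, -0.2], [0, 0, 0]], [[0, -1, -0.2], [0, 0, 0]], [[0, -1, -0.2], [0, 0, 0]], [[0, -1, -0.2], [0, 0, 0]], [[0, -1, -0.2], [0, 0, 0]], [[0, -1, -0.2], [0, 0, 0]], [[0, -1, -0.2], [0, 0, 0]]]'

```text
time_s: 44.95
tool_pos: [0.5599, -0.3122, 0.188]
tool_rot: [-68.4, 90.0, -68.3]
force: [0.6, 0.5, -0.5]
grip_width: 0.0392
```

Emit:
drive_tool --increments '[[[0, -1, -0.5], [0, 0, 0]], [[0, -1, -0.5], [0, 0, 0]], [[0, -1, -0.5], [0, 0, 0]], [[0, -1, -0.5], [0, 0, 0]], [[0, -1, -0.5], [0, 0, 0]], [[0, 0, 0], [0, 0, 0]], [[0, 0, 0], [0, 0, 0]]]'

```text
time_s: 45.65
tool_pos: [0.4596, -0.5125, 0.1874]
tool_rot: [92.3, 90.0, 92.2]
force: [0.6, 0.3, 0.4]
grip_width: 0.0394
```

```bash
python3 - <<'E'
from circ import *
print(tool()[0])
c=snap('top','t31');f=cv2.cvtColor(c['frame'],cv2.COLOR_RGB2BGR)
cv2.imwrite('pics/t31z.png',cv2.resize(f[135:255,240:400],None,fx=5,fy=5,interpolation=cv2.INTER_CUBIC))
c=snap('scene','s31');f=cv2.cvtColor(c['frame'],cv2.COLOR_RGB2BGR)
cv2.imwrite('pics/s31z.png',cv2.resize(f[130:280,230:390],None,fx=5,fy=4,interpolation=cv2.INTER_CUBIC))
w=load('w30');print('pinion gear wrist',circ(w,320,115,.026,170))
E
```

```text
[ 0.4596 -0.5125  0.1874]
pinion gear wrist (((635.1837158203125, 148.48907470703125), 19.549911499023438), ((634.33642578125, 149.7346954345703), (33.984432220458984, 39.33128356933594), 123.23683166503906))
```

View pics/t31z.png

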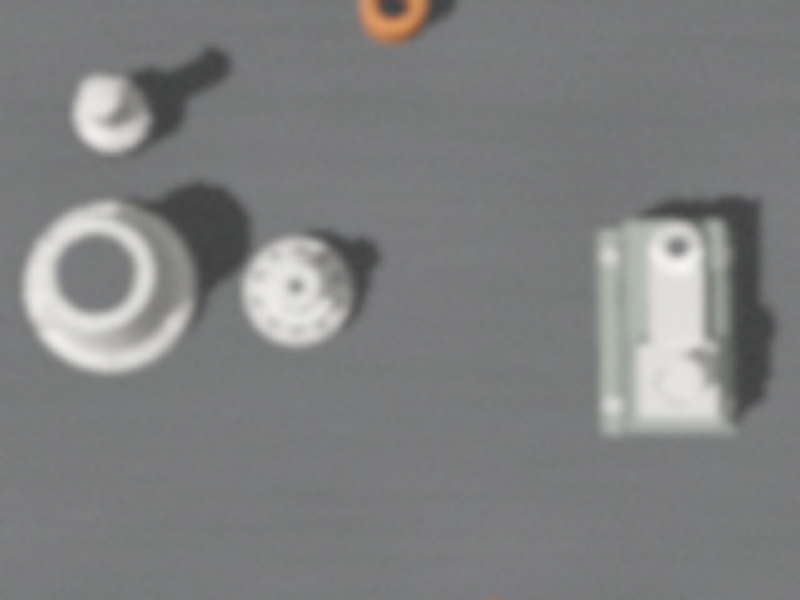

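View pics/s31z.png

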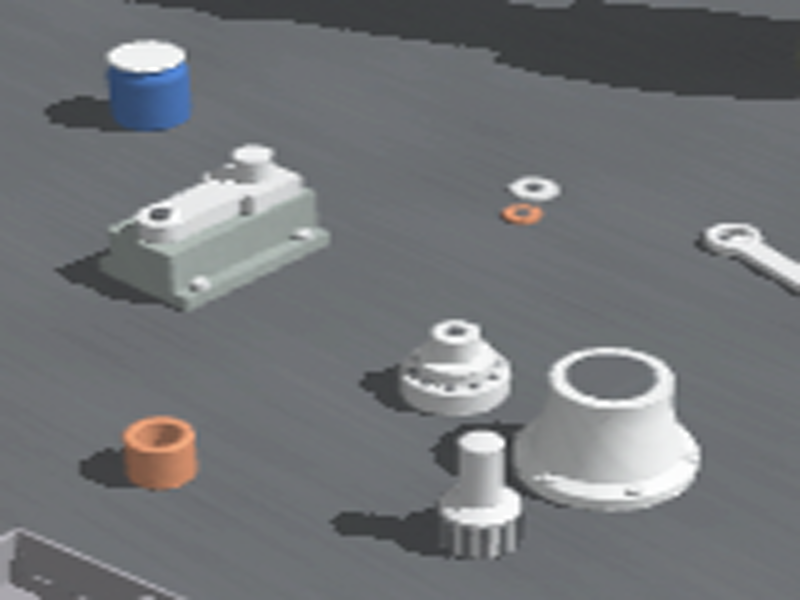

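```bash
python3 - <<'E'
from h import *
c=load('t31');f=lambda q:((q[0]+.5)/5-.5+240,(q[1]+.5)/5-.5+135)
for n,q,z in [('bell fl',(109,288),.01),('bell top',(97,273),.066),('bearing',(299,292),.018),('plug',(296,286),.046),('gear',(112,115),.026),('shaft',(104,96),.074),('pinhead',(683,378),.072),('pinhead60',(683,378),.09)]: print(n,onz(c,*f(q),z))
s=load('s31');g=lambda q:((q[0]+.5)/5-.5+230,(q[1]+.5)/4-.5+130)
o1,d1=ray(c,*f((683,378)));o3,d3=ray(s,*g((254,156)))
x=np.linalg.lstsq(np.c_[d1,-d3],o3-o1,rcond=None)[0];print('pinhead top tri',o1+d1*x[0],o3+d3*x[1])
a,b=load('top0'),load('s31')
E
```

```text
bell fl [0.5447 0.1488 0.01  ]
bell top [0.5461 0.1475 0.066 ]
bearing [0.5441 0.0465 0.018 ]
plug [0.5441 0.047  0.046 ]
gear [0.6355 0.1482 0.026 ]
shaft [0.6357 0.1459 0.074 ]
pinhead [ 0.4992 -0.1504  0.072 ]
pinhead60 [ 0.4979 -0.1476  0.09  ]
pinhead top tri [ 0.4992 -0.1503  0.0721] [ 0.4983 -0.1494  0.0719]
```

```bash
python3 - <<'E'
from h import *
print(env.sign_off())
E
```

```text
the job is handed in; nothing more can be done
None
```

I did the job in the order asked and handed it in at about 46 s of robot time. The sign-off gives no verdict, so what follows is from my last checks.

| Part | Final check | Target |
|---|---|---|
| Link and pin | head top at z ≈ 72 mm, seen from two cameras | 72 mm when fully home |
| Bearing | gap to bell about 26 mm (wrist camera) or 28 mm (top camera); within 1–2 mm of level | about 25 mm |
| Plug | knob up, centred on the bearing to within 1 mm | centred |
| Pinion | upright, gap about 25 mm; sideways offset from the bell's centre about 1 mm at the gear and 2 mm at the shaft top | about 25 mm, straight behind |

- **Where the checks disagreed:** the two cameras differ by about 2 mm on the bearing gap. The bracket hole's sideways position varied by about 2 mm between views, but the pin went down through both holes with only small forces.
- **Grip readings:** the finger opening read 1–2 mm under the true diameter on the round parts. I put this down to the way the pads meet a curved surface, because the parts stayed firmly held.
- **Grease tin and forces:** I never touched the tin. The highest reading I saw was about 12 N, when the plug touched down on the bearing.

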